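# Load a name-plate blank into the engraving nest with the lifter

### The job

Take the lifter by its wooden handle, carry the polished brass plate lying loose on its blade level over to the engraving nest, and press it gently forward against the sprung roller, giving way part of its travel but not driven to its end, then lower it so that it snaps flat onto the rails behind the two front lips. Draw the lifter out from underneath, stand it back on the rubber mat and let go. The gripper must never touch the plate, and everything else on the counter stays where it is.

Things in the scene. Friction and masses are not known exactly. Their poses are not given: they have to be found in the camera images.
- lifter_grip (a point): Centre of the lifter's upright wooden handle, 30 mm above the lifter's underside: grip here. Handle 50 mm long (x) x 20 mm thick (y), from 4 to 56 mm above the underside, on a 50 x 50 x 4 mm steel foot. x points along the blade, z up. Lifter 0.2 kg, starts standing on the mat
- lifter: The same lifter; origin on its underside below the handle's centre, same axes. Flat steel blade 22 mm wide, 3 mm thick, ends at x = 100 mm. A shoulder across the blade, 4 mm thick, its top 9 mm above the underside, has its pushing face at x = 65 mm; the plate lies loose on the blade ahead of that face
- plate: Brass name-plate blank 40 mm (its x) x 60 mm (its y) x 5 mm, 0.06 to 0.12 kg, loose on the blade, near edge 0.5 to 6 mm ahead of the shoulder's face: it can slide. Origin at the centre of its underside, z up
- jig: Engraving nest: fixed aluminium base 180 x 110 x 10 mm; origin on the counter, x the way the plate is pushed in, z up. A carriage with rails, lips, roller and, from x = c + 45 to c + 85 mm, a black housing 74 mm high, is clamped on it at a setting c anywhere from -16 to +16 mm along x. c is not measured: feel for it
- jig_rails (a point): Fixed point of the nest 50 mm above its origin, level with the tops of the two rails, axes as the nest. Rails at y = 17 to 32 and -17 to -32 mm; the space between is open at the near end and free down to 18 mm above the counter. At each rail's near end a lip 3.5 mm high, 4 mm thick, inner face at x = c - 20 mm. Carry the plate in 5 to 6 mm above the rails. Seated, its centre is at x = c
- roller_stop (a joint): Push-in of the sprung, free-turning roller, m: 0 at rest, end 0.010; past 0.0085 is too far. Roller 20 mm thick, 40 mm wide, axis 11 mm above the rails, near face at rest x = c + 16 mm. Pushes back 2 N plus 1 N per mm. A plate still above the lips clears them once push-in exceeds 4 mm (aim 5 to 7.5); seated it stays at about 2 mm
- mat: Fixed black rubber mat 190 mm (x) x 110 mm (y) x 3 mm, the lifter's place; origin at the centre of its underside. The handle starts near x = -50 mm in the mat's frame, the blade towards +x
- bangle: loose brass bangle, 68 mm across, lying flat; bystander, leave alone; origin at the centre of its underside
- tub: small clear tub with pink lid, 84 mm across, 70 mm high; bystander, leave alone; origin at the centre of its underside
- tub_big: larger clear tub with blue lid, 100 mm across, 85 mm high; bystander, leave alone; origin at the centre of its underside
- remote: black remote control, 165 x 45 x 18 mm; bystander, leave alone; origin at the centre of its underside
- keys: two small loose keys on a ring, about 65 x 40 x 6 mm; bystander, leave alone; origin at the centre of its underside
- gift_box: flat yellow gift box, 150 x 110 x 35 mm; bystander, leave alone; origin at the centre of its underside
- bead_box: violet plastic bead box, 140 x 100 x 50 mm; bystander, leave alone; origin at the centre of its underside
Not all that is in view belongs to the job. Of the things shaped like the lifter, the steel one is meant.

How it is judged:
By the outcome, as a careful person would: the job done as asked, in the order asked, and still so for the second after the job is handed in, with the robot touching nothing.
It also fails if it takes over 72 s, if anything falls off the work surface, if the arm or the gripper's body presses on something with over 40 N, if the wrist force passes 120 N, or if a joint passes its speed limit or range.

### The arm

A 6-joint arm with a two-finger parallel gripper is mounted at the origin on the work surface. World frame = base frame: x ahead of the robot, y to its left, z up, the work surface at z = 0. Lengths are in m, angles in rad, forces in N, time in s.
With the tool pointing down it reaches from about 0.325 to 0.775 m from the base axis. Payload 5.5 kg.
Tool frame: the origin (TCP) lies on the centre line of the jaws, within the pads' length; the fingertips stand 11 mm ahead of it and the grasp point (between the pads) lies 8 mm behind it (bot.tip_extent is the distance from the TCP to the fingertips, in m); z points along the fingers, y is the direction in which the jaws open and shut (so a half turn about z gives the same grasp; the last joint's range is limited). The gripper opens to 85 mm and grips with 20 to 120 N. Pads are 22 mm wide; open, the fingers measure 114 mm over their backs; the gripper's body (76 mm by 85 mm) begins 54 mm behind the grasp point. The pads swing forward as they close: fully open they stand 13 mm farther back than shut.
Start: joints at [-1.193, 0.091, 1.231, -0, 1.82, -0.057], TCP at [0.253, -0.544, 0.242] pointing down, gripper open.
Joint ranges: [-2.87, 2.87], [-0.86, 2.18], [0.17, 2.46], [-1.51, 4.65], [0.06, 2.69], [-2.65, 2.65]. Speed limits (rad/s): [2.57, 2.57, 3.01, 3.14, 3.14, 3.14].

### API

Orientations are given as a unit quaternion [w, x, y, z].
In Python, from workcell import bot gives the robot as it stands.
- The arm moves only by the tool carry_out, never from a script. Its argument "series" is a list of rows, each an object of numbers: "wx", "wy", "wz": the turn, a rotation vector about the tool's x, y, z in rad; "dx", "dy", "dz": the shift along the tool's x, y, z in mm; "hand": the finger opening in mm, from 0 to 85.4. In form: [{"wx": .., "wy": .., "wz": .., "dx": .., "dy": .., "dz": .., "hand": ..}, ...]. A call has 1 to 20 rows; each row is the pose to reach, as a shift and turn from the pose commanded when the call began, along the tool's axes at that moment; what a row does not reach only later rows make up. A row lasts 1/8 s, in which the tool goes at most 62.5 mm and 10.7 degrees, less where a joint would pass 70% of its speed; a pose out of reach is approached as far as the arm can. A call with a gripper value outside its range is refused whole. The fingers move at their own pace and stop on an object; the grip force is fixed at half the most. Time passes only in rows, so rows that repeat a pose let the fingers close. It gives the time, the measured TCP pose, the force and the opening at its end, in the units of the state.
- bot.get_state(): the state, without advancing time (a new reading comes with each control period).
- bot.grab_frame(name): name is "scene" or "top" or "wrist"; returns a dict with "image" (420x560x3 uint8, red, green, blue), "range_z" (420x560 float32, m along the optical axis (not along the pixel's ray), 0 where there is no reading), "mtx" (3x3 intrinsics, pixels), "extrinsics" (4x4, takes a point from camera to world coordinates); the wrist camera has in their place "T_tool_cam" (4x4, takes a point from camera to tool coordinates, whose origin is the TCP and whose axes are the flange's). Camera axes: x right, y down, z forward; pixel columns grow to the right and rows downward; lengths in m; the calibration is good to about 2 mm. A picture is of the moment at which its call begins: read the wrist's pose just before it.
- bot.close_job(): hands the job in, once; it reports no verdict.
Trained networks look in the newest picture that a camera, given by its name, has taken for a name from the list of things; names that differ only in an ending like _2 or _b are one class to them, and where a whole thing is asked for, a point or a joint stands for the part that bears it (a point fixed in the world has none). Each returns a list of dicts, best first, with "p" (0 to 1); they miss things now and then, are a little off and sometimes report something else, mostly with a low value. They report only what shows in the picture. A call takes as long as a camera call. They do not tell look-alikes from the thing itself.
- bot.find_in(camera, target): "centre" ([row, column] in pixels, amid what is visible of it).
- bot.silhouettes(camera, target): "pixels" (420x560 bool, what is visible of it) and "centre" ([row, column] in pixels, amid what is visible of it).
- bot.pinpoint(camera, target): "centre" ([row, column] in pixels: a listed point, or the origin of a listed thing).
The state is a dict: "clock": time; "joint_positions": joint angles; "qd": joint speeds; "effort": joint torques, N m; "ee_pos": TCP position; "tool_rot": TCP orientation; "ft_force": force on the tool from outside, world axes, zero at the start; "wrist_torque": the same for the moment, N m; "finger_gap": opening from 0.0 (shut) to 1.0 (fully open).
Only numpy, scipy, OpenCV 4.12 (cv2) and the standard library are available. Lean on these libraries where they do the work, as an engineer would, in place of code of your own. Each camera call takes 0.05 s, during which the arm holds its last target.

## Working session

There is one attempt and no reset: what is moved stays moved. The work goes in short steps, Python scripts to look and compute and a tool call to move; the robot and the scene stay as the last step left them, time stands still between calls to the robot, and variables do not carry over. Pictures are saved under pics/ and viewed, and the job is handed in when it is done.

Besides the shell and the picture viewer there is one more tool, called after "Emit:" by a JSON object that holds its "api" and its "payload", one argument or row to a line. carry_out: Moves the arm, as the interface text tells. Its arguments: {"type":"object","properties":{"series":{"type":"array","items":{"type":"object","properties":{"wx":{"type":"number"},"wy":{"type":"number"},"wz":{"type":"number"},"dx":{"type":"number"},"dy":{"type":"number"},"dz":{"type":"number"},"hand":{"type":"number"}}}}},"required":["series"]}

```bash
ls; mkdir -p pics; python3 - <<'E'
from workcell import bot
import cv2, pickle
s=bot.get_state(); print(s)
for n in ["scene","top","wrist"]:
    f=bot.grab_frame(n); cv2.imwrite(f"pics/{n}0.png",f["image"][:,:,::-1]); pickle.dump(f,open(f"{n}0.pkl","wb"))
    print(n,f["mtx"].tolist())
    for t in ["lifter_grip","lifter","plate","jig","jig_rails","mat","roller_stop"]:
        for m in ("pinpoint","find_in"):
            try: print(n,t,m,[(d["p"],d["centre"]) for d in getattr(bot,m)(n,t)])
            except Exception as e: print(n,t,m,e)
print(bot.get_state()["clock"])
E
```

```text
pics
{'clock': 0.0, 'joint_positions': array([-1.19270661e+00,  9.18922224e-02,  1.23191687e+00, -1.98893816e-05,
        1.81981654e+00, -5.67338215e-02]), 'qd': array([ 2.46941253e-04, -5.21209565e-05,  1.38594490e-03, -4.83722167e-04,
       -6.73153044e-04, -5.88014743e-04]), 'effort': array([-2.89338413e-04, -4.58739674e+01, -4.18017018e+01,  6.55312920e-05,
        1.17479768e-02,  2.16711265e-05]), 'ee_pos': array([ 0.25262337, -0.54392419,  0.24111339]), 'tool_rot': array([-1.00185527e-03,  9.76459031e-01,  2.15700550e-01, -1.72142056e-04]), 'ft_force': array([-0.03074631, -0.41565425,  0.74742258]), 'wrist_torque': array([-0.01630175,  0.05374871,  0.01065958]), 'finger_gap': 1.0044839889851034}
scene [[471.48911703074094, 0.0, 277.27232034336856], [0.0, 471.48911703074094, 213.5341813142512], [0.0, 0.0, 1.0]]
scene lifter_grip pinpoint [(0.83, [164.0, 207.1]), (0.64, [195.6, 180.7]), (0.59, [104.1, 186.1]), (0.58, [157.5, 269.5])]
scene lifter_grip find_in [(0.82, [162.4, 275.0]), (0.66, [204.1, 179.7]), (0.65, [164.7, 211.3]), (0.65, [112.1, 186.0])]
scene lifter pinpoint 
[... 2062 characters left out ...]
g
top roller_stop find_in [(0.54, [175.9, 216.3])]
wrist [[327.3679608902946, 0.0, 280.23161761895955], [0.0, 327.3679608902946, 209.6225518008373], [0.0, 0.0, 1.0]]
wrist lifter_grip pinpoint [(0.95, [116.2, 177.2])]
wrist lifter_grip find_in [(0.8, [100.0, 171.3])]
wrist lifter pinpoint []
wrist lifter find_in [(0.79, [100.6, 172.6])]
wrist plate pinpoint []
wrist plate find_in []
wrist jig pinpoint []
wrist jig find_in []
wrist jig_rails pinpoint []
wrist jig_rails find_in []
wrist mat pinpoint []
wrist mat find_in []
wrist roller_stop pinpoint it knows: bangle, bead_box, gift_box, jig, jig_rails, keys, lifter, lifter_grip, mat, plate, remote, tub, tub_big
wrist roller_stop find_in []
2.1
```

View pics/scene0.png

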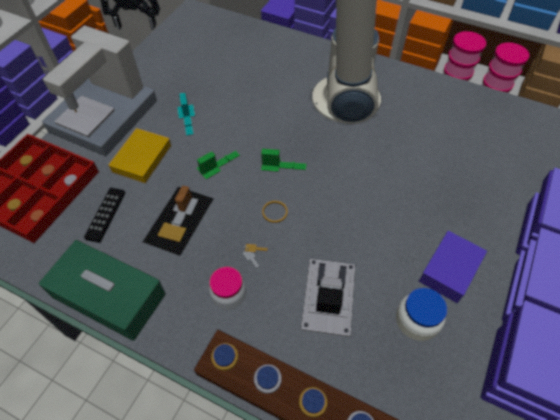

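View pics/top0.png

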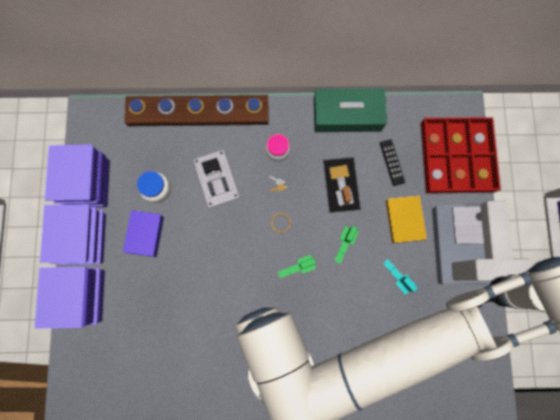

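View pics/wrist0.png

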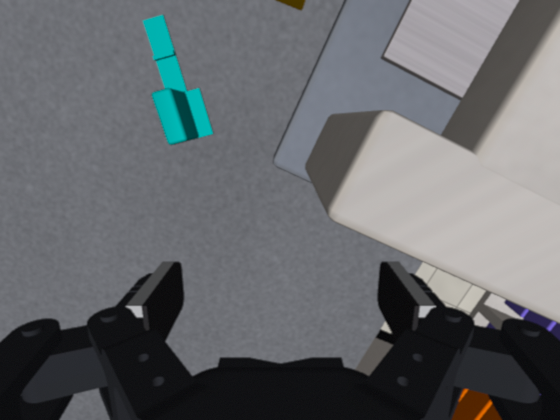

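Lifter candidates in the top view are green (267,300), green (240,347), cyan (278,403), and steel with a brown handle on the black mat (193,345). The last one is the one meant: brass plate at (171,339). The nest is at (183,216). Next I'll crop in close and measure.

```bash
cat > h.py <<'E'
import numpy as np, cv2, pickle
def cloud(f,T=None):
    z=f["range_z"]; K=f["mtx"]; v,u=np.mgrid[:z.shape[0],:z.shape[1]]
    P=np.stack([(u-K[0,2])/K[0,0]*z,(v-K[1,2])/K[1,1]*z,z],-1)
    T=f["extrinsics"] if T is None else T
    W=P@T[:3,:3].T+T[:3,3]; W[z==0]=np.nan; return W
def crop(f,r,c,h,w,s,name):
    im=f["image"][r:r+h,c:c+w,::-1]; cv2.imwrite(name,cv2.resize(im,None,fx=s,fy=s,interpolation=cv2.INTER_CUBIC))
E
python3 - <<'E'
from h import *
t=pickle.load(open("top0.pkl","rb")); s=pickle.load(open("scene0.pkl","rb"))
crop(t,140,180,90,200,4,"pics/tc.png")
crop(s,180,140,150,230,3,"pics/sc.png")
for n,f,pts in (("top",t,[(195,345),(171,339),(184,341),(183,216),(165,212),(200,300),(195,218)]),("scene",s,[(196,182),(232,171),(220,180),(289,330),(282,334),(250,330)])):
    W=cloud(f)
    for p in pts: print(n,p,W[p].round(4))
E
```

```text
top (195, 345) [ 0.5661 -0.2213  0.0547]
top (171, 339) [ 0.6603 -0.2118  0.0131]
top (184, 341) [ 0.6148 -0.2174  0.0096]
top (183, 216) [0.6212 0.2123 0.0205]
top (165, 212) [0.6682 0.2182 0.0774]
top (200, 300) [ 5.624e-01 -7.510e-02 -5.000e-04]
top (195, 218) [0.5816 0.2066 0.0097]
scene (196, 182) [ 0.5828 -0.2173  0.0623]
scene (232, 171) [ 0.6644 -0.2074  0.0142]
scene (220, 180) [ 0.6196 -0.2114  0.0054]
scene (289, 330) [0.6563 0.2199 0.0709]
scene (282, 334) [0.6365 0.2212 0.0705]
scene (250, 330) [ 0.5248  0.1707 -0.0023]
```

View pics/tc.png

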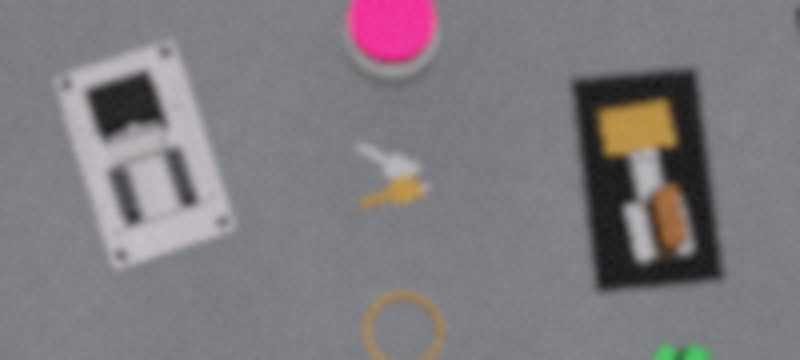

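View pics/sc.png

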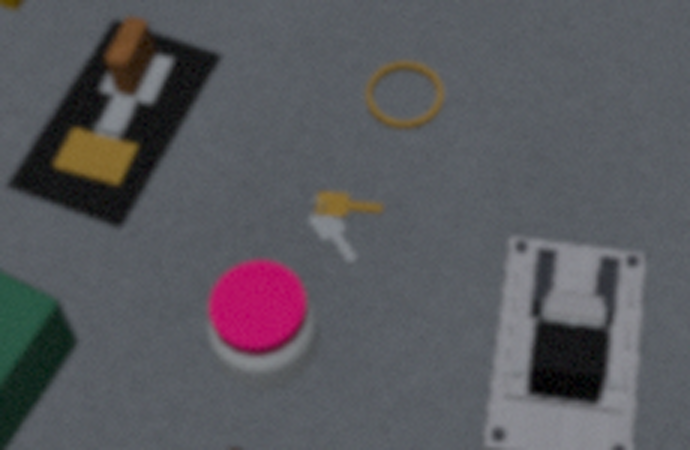

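```bash
python3 - <<'E'
from h import *
t=pickle.load(open("top0.pkl","rb")); s=pickle.load(open("scene0.pkl","rb")); w=pickle.load(open("wrist0.pkl","rb"))
print(w["T_tool_cam"].round(4).tolist())
def onplane(f,uv,z):
    K=f["mtx"];T=f["extrinsics"]; uv=np.asarray(uv,float)
    d=np.stack([(uv[:,0]-K[0,2])/K[0,0],(uv[:,1]-K[1,2])/K[1,1],np.ones(len(uv))],1)@T[:3,:3].T
    o=T[:3,3]; return o+d*((z-o[2])/d[:,2])[:,None]
def rect(f,mask,z,n):
    nn,l,st,c=cv2.connectedComponentsWithStats(mask.astype(np.uint8)); k=1+st[1:,4].argmax()
    m=(l==k).astype(np.uint8)
    cs=cv2.findContours(m,cv2.RETR_EXTERNAL,cv2.CHAIN_APPROX_NONE)[0]
    P=onplane(f,np.vstack([c[:,0] for c in cs]),z)[:,:2]
    r=cv2.minAreaRect((P*1000).astype(np.float32)); print(n,[np.round(x,1) for x in r])
def roi(f,r,c,h,w): m=np.zeros(f["range_z"].shape,bool); m[r:r+h,c:c+w]=1; return m
im=t["image"].astype(int); g=im.sum(2)
rect(t,roi(t,150,315,70,50)&(g<140),.003,"mat top")
hsv=cv2.cvtColor(t["image"],cv2.COLOR_RGB2HSV)
rect(t,roi(t,140,185,75,60)&(g>450),.010,"jig top")
rect(t,roi(t,150,315,70,50)&(hsv[...,0]>15)&(hsv[...,0]<35)&(hsv[...,1]>100),.011,"plate top")
hs=cv2.cvtColor(s["image"],cv2.COLOR_RGB2HSV); gs=s["image"].astype(int).sum(2)
rect(s,roi(s,180,135,80,80)&(gs<140),.003,"mat scene")
rect(s,roi(s,255,295,85,65)&(gs>450),.010,"jig scene")
rect(s,roi(s,180,135,80,80)&(hs[...,0]>15)&(hs[...,0]<35)&(hs[...,1]>100),.011,"plate scene")
E
```

```text
[[0.0008, -0.9627, -0.2704, 0.0691], [1.0, 0.0007, 0.0005, -0.0007], [-0.0003, -0.2704, 0.9627, -0.1318], [0.0, 0.0, 0.0, 1.0]]
mat top [array([ 615.1, -219.3]), array([179.6, 100.4]), np.float64(4.7)]
jig top [array([642.7, 215.5]), array([181.9, 113.5]), np.float64(18.0)]
plate top [array([ 659.5, -211. ]), array([49.6, 68.6]), np.float64(8.2)]
mat scene [array([ 617.8, -217.4]), array([186. , 106.1]), np.float64(4.9)]Traceback (most recent call last):
  File "<stdin>", line 22, in <module>
  File "<stdin>", line 9, in rect
ValueError: attempt to get argmax of an empty sequence
```

```bash
cat >> h.py <<'E'
from scipy.spatial.transform import Rotation as R
def Rq(q): return R.from_quat([q[1],q[2],q[3],q[0]])
def Rdown(yaw): # tool x at yaw deg in world, z down
    return R.from_euler('z',yaw,degrees=True)*R.from_quat([1,0,0,0])
def delta(s,pos,yaw):
    r=Rq(s["tool_rot"]); d=r.inv().apply(np.array(pos)-s["ee_pos"])*1000
    return d.round(1),(r.inv()*Rdown(yaw)).as_rotvec().round(4)
def toolcam(s,f):
    T=np.eye(4);T[:3,:3]=Rq(s["tool_rot"]).as_matrix();T[:3,3]=s["ee_pos"];return T@f["T_tool_cam"]
E
python3 - <<'E'
from h import *
from workcell import bot
s=bot.get_state(); print(s["clock"],s["ee_pos"])
print(delta(s,(.567,-.222,.225),5))
W=np.vstack([cloud(pickle.load(open(n+"0.pkl","rb"))).reshape(-1,3) for n in ("scene","top")])
W=W[W[:,2]<.5]
a=np.array([.2526,-.5439]);b=np.array([.567,-.222])
for k in np.linspace(0,1,9):
    p=a+k*(b-a); m=np.hypot(*(W[:,:2]-p).T)<.09; print(p.round(3),np.nanmax(W[m,2]) if m.any() else None)
m=(W[:,0]>.25)&(W[:,0]<.7)&(W[:,1]<-.3)&(W[:,2]>.1); print(W[m].min(0),W[m].max(0))
E
```

```text
2.1 [ 0.25273327 -0.54416828  0.24227805]
(array([ 420.7, -159.8,   17.3]), array([0.    , 0.    , 0.3475]))
[ 0.253 -0.544] 0.4999080492835113
[ 0.292 -0.504] 0.4999080492835113
[ 0.331 -0.463] 0.49946973814684426
[ 0.37  -0.423] 0.06243816739098085
[ 0.41  -0.383] 0.045494261143633974
[ 0.449 -0.343] 0.05358807538652566
[ 0.488 -0.302] 0.06384373908553442
[ 0.528 -0.262] 0.06564454249041196
[ 0.567 -0.222] 0.06564454249041196
[ 0.25003088 -0.7136655   0.10002556] [ 0.51340669 -0.37806059  0.49990805]
```

```bash
python3 - <<'E'
from h import *
from workcell import bot
s=bot.get_state(); f=pickle.load(open("wrist0.pkl","rb"))
W=cloud(f,toolcam(s,f))
for p in [(130,360),(215,340),(200,470),(150,330),(60,420),(115,180),(160,560-5)]: print(p,W[p].round(3))
m=W[:230,:,2]>.05; print(W[:230][m].min(0),W[:230][m].max(0))
E
```

```text
(130, 360) [ 0.327 -0.554  0.203]
(215, 340) [ 0.286 -0.56   0.22 ]
(200, 470) [ 0.319 -0.614  0.22 ]
(150, 330) [ 0.31  -0.554  0.147]
(60, 420) [ 0.411 -0.605  0.062]
(115, 180) [ 0.278 -0.428  0.053]
(160, 555) [ 0.352 -0.639  0.22 ]
[ 0.24754668 -0.66238323  0.05000016] [ 0.48557834 -0.39838252  0.22266251]
```

Emit:
{"api": "carry_out", "payload": {
  "series": [
    {"dx": 0,"dy": -40,"dz": -20,"hand": 85},
    {"dx": 40,"dy": -80,"dz": -20,"hand": 85},
    {"dx": 95,"dy": -100,"dz": -10,"wz": 0.1,"hand": 85},
    {"dx": 150,"dy": -115,"dz": 0,"wz": 0.2,"hand": 85},
    {"dx": 205,"dy": -130,"dz": 10,"wz": 0.3,"hand": 85},
    {"dx": 260,"dy": -145,"dz": 15,"wz": 0.3475,"hand": 85},
    {"dx": 315,"dy": -155,"dz": 17,"wz": 0.3475,"hand": 85},
    {"dx": 370,"dy": -160,"dz": 17,"wz": 0.3475,"hand": 85},
    {"dx": 421,"dy": -160,"dz": 17,"wz": 0.3475,"hand": 85},
    {"dx": 421,"dy": -160,"dz": 17,"wz": 0.3475,"hand": 85},
    {"dx": 421,"dy": -160,"dz": 17,"wz": 0.3475,"hand": 85},
    {"dx": 421,"dy": -160,"dz": 17,"wz": 0.3475,"hand": 85}
  ]
}}

```text
$.series[0]: bad value
```

```bash
python3 - <<'E'
from h import *
from workcell import bot
s=bot.get_state(); f=bot.grab_frame("wrist"); pickle.dump((s,f),open("w1.pkl","wb")); cv2.imwrite("pics/w1.png",f["image"][:,:,::-1])
print(s["clock"],s["ee_pos"],s["ft_force"],s["qd"].round(3),Rq(s["tool_rot"]).as_euler('xyz',degrees=True))
for t in ("lifter_grip","lifter","plate","mat"): print(t,[(d["p"],d["centre"]) for d in bot.pinpoint("wrist",t)])
W=cloud(f,toolcam(s,f)); np.save("W1.npy",W)
E
```

```text
2.1 [ 0.25273327 -0.54416828  0.24227805] [ 0.37359593 -0.33366069  0.50665283] [ 0.001  0.001  0.     0.001 -0.    -0.001] [1.79999856e+02 9.34146373e-04 2.49106222e+01]
lifter_grip [(0.96, [116.7, 177.5])]
lifter [(0.55, [120.6, 182.9])]
plate []
mat []
```

View pics/w1.png

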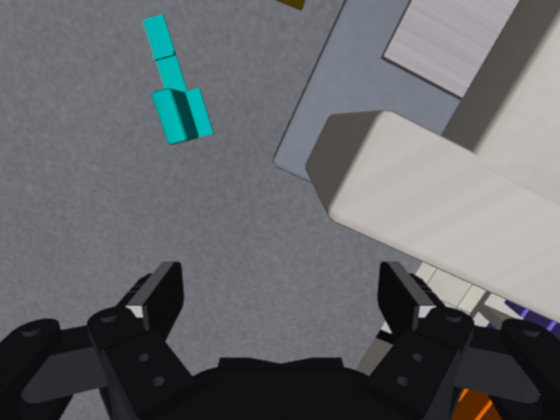

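The call was refused and nothing moved, so the view hasn't changed. I'll retry with every field filled in.

Emit:
{"api": "carry_out", "payload": {
  "series": [
    {"wx": 0,"wy": 0,"wz": 0,"dx": 0,"dy": -40,"dz": -20,"hand": 85},
    {"wx": 0,"wy": 0,"wz": 0,"dx": 40,"dy": -80,"dz": -20,"hand": 85},
    {"wx": 0,"wy": 0,"wz": 0.1,"dx": 95,"dy": -100,"dz": -10,"hand": 85},
    {"wx": 0,"wy": 0,"wz": 0.2,"dx": 150,"dy": -115,"dz": 0,"hand": 85},
    {"wx": 0,"wy": 0,"wz": 0.3,"dx": 205,"dy": -130,"dz": 10,"hand": 85},
    {"wx": 0,"wy": 0,"wz": 0.3475,"dx": 260,"dy": -145,"dz": 15,"hand": 85},
    {"wx": 0,"wy": 0,"wz": 0.3475,"dx": 315,"dy": -155,"dz": 17,"hand": 85},
    {"wx": 0,"wy": 0,"wz": 0.3475,"dx": 370,"dy": -160,"dz": 17,"hand": 85},
    {"wx": 0,"wy": 0,"wz": 0.3475,"dx": 421,"dy": -160,"dz": 17,"hand": 85},
    {"wx": 0,"wy": 0,"wz": 0.3475,"dx": 421,"dy": -160,"dz": 17,"hand": 85},
    {"wx": 0,"wy": 0,"wz": 0.3475,"dx": 421,"dy": -160,"dz": 17,"hand": 85}
  ]
}}

```text
clock: 3.72
ee_pos: [0.567, -0.2218, 0.225]
tool_rot: [0.0, 0.999, 0.044, -0.0]
ft_force: [-0.2, -0.2, 0.4]
finger_gap: 0.989
```

```bash
python3 - <<'E'
from h import *
from workcell import bot
s=bot.get_state(); f=bot.grab_frame("wrist"); pickle.dump((s,f),open("w1.pkl","wb")); cv2.imwrite("pics/w1b.png",f["image"][:,:,::-1])
print(s["clock"],s["ee_pos"],s["ft_force"],s["qd"].round(3),Rq(s["tool_rot"]).as_euler('xyz',degrees=True))
for t in ("lifter_grip","lifter","plate","mat"): print(t,[(d["p"],d["centre"]) for d in bot.pinpoint("wrist",t)])
W=cloud(f,toolcam(s,f)); np.save("W1.npy",W)
E
```

```text
3.725 [ 0.56699409 -0.22178227  0.22502393] [-0.21449945 -0.24157543  0.40298518] [-0.021 -0.024  0.01   0.     0.002  0.001] [-1.79999456e+02  4.77593260e-02  5.01968403e+00]
lifter_grip [(0.96, [298.9, 285.5]), (0.82, [189.7, 287.4])]
lifter [(0.85, [285.6, 284.6]), (0.84, [345.1, 161.9]), (0.58, [177.4, 283.8])]
plate [(0.65, [90.3, 279.4])]
mat [(0.9, [138.9, 283.3])]
```

View pics/w1b.png

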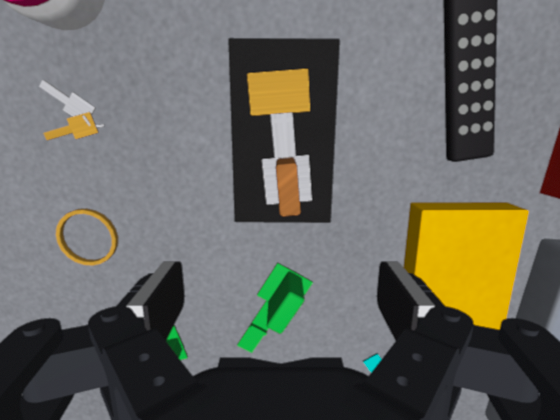

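The steel lifter with the wooden handle is at (187,288), its foot around (180,287), with the brass plate at (91,279) on the black mat. The choice is confirmed; the green look-alikes are off the mat.

```bash
cat >> h.py <<'E'
def rays(f,T,uv,z):
    K=f["mtx"]; uv=np.asarray(uv,float)
    d=np.stack([(uv[:,0]-K[0,2])/K[0,0],(uv[:,1]-K[1,2])/K[1,1],np.ones(len(uv))],1)@T[:3,:3].T
    return T[:3,3]+d*((z-T[2,3])/d[:,2])[:,None]
def mrect(f,T,mask,z,n):
    nn,l,st,c=cv2.connectedComponentsWithStats(mask.astype(np.uint8)); k=1+st[1:,4].argmax()
    cs=cv2.findContours((l==k).astype(np.uint8),cv2.RETR_EXTERNAL,cv2.CHAIN_APPROX_NONE)[0]
    P=rays(f,T,np.vstack([c[:,0] for c in cs]),z)[:,:2]*1000
    r=cv2.minAreaRect(P.astype(np.float32)); print(n,[np.round(x,1) for x in r]); return r
def roi(f,r0,r1,c0,c1): m=np.zeros(f["range_z"].shape,bool); m[r0:r1,c0:c1]=1; return m
E
python3 - <<'E'
from h import *
s,f=pickle.load(open("w1.pkl","rb")); T=toolcam(s,f); W=np.load("W1.npy")
hsv=cv2.cvtColor(f["image"],cv2.COLOR_RGB2HSV).astype(int); g=f["image"].astype(int).sum(2)
for p in [(170,288),(188,288),(205,289),(91,280),(135,283),(60,240),(215,300),(200,268),(165,308)]: print(p,W[p].round(4),hsv[p])
h=roi(f,145,220,255,320)&(W[...,2]>.05); P=W[h]; r=cv2.minAreaRect((P[:,:2]*1000).astype(np.float32)); print("handletop",h.sum(),np.round(r[0],1),np.round(r[1],1),r[2],np.median(P[:,2]))
mrect(f,T,roi(f,60,120,240,320)&(hsv[...,1]>110)&(hsv[...,0]>10)&(hsv[...,0]<35),.011,"plate")
mrect(f,T,roi(f,30,230,220,350)&(g<130),.003,"mat")
foot=roi(f,150,212,255,320)&(g>400)
mrect(f,T,foot,.007,"foot")
bl=roi(f,115,152,262,304)&(g>400)
mrect(f,T,bl,.006,"blade")
ys,xs=np.nonzero(bl); B=rays(f,T,np.c_[xs,ys],.006)[:,:2]; 
import collections
rows=np.array([[B[ys==y].mean(0)[0],B[ys==y].mean(0)[1]] for y in range(118,145)]); k=np.polyfit(rows[:,0],rows[:,1],1); print("blade mid",k,np.degrees(np.arctan(k[0])),"y at .569",np.polyval(k,.569), "y at 0.66",np.polyval(k,.66))
E
```

```text
(170, 288) [ 0.5902 -0.2261  0.0594] [ 14 168 172]
(188, 288) [ 0.5734 -0.2277  0.0587] [ 14 168 173]
(205, 289) [ 0.5572 -0.2302  0.059 ] [ 14 169 169]
(91, 280) [ 0.6608 -0.2125  0.0109] [ 20 182 206]
(135, 283) [ 0.6182 -0.2194  0.0071] [114   6 199]
(60, 240) [ 0.6869 -0.1702  0.0021] [ 0  7 35]
(215, 300) [ 0.532  -0.2466  0.0029] [150   8  33]
(200, 268) [ 0.5471 -0.2093  0.0067] [120   6 203]
(165, 308) [ 0.5893 -0.2489  0.0063] [114   7 177]
handletop 1119 [ 571.5 -228. ] [50. 20.] 10.294242858886719 0.058858314262460965
plate [array([ 659.6, -211. ]), array([41.6, 62.3]), np.float64(9.1)]
mat [array([ 616.3, -219.3]), array([186.7, 107.1]), np.float64(4.7)]
foot [array([ 575.5, -226.9]), array([57.7, 50.1]), np.float64(10.2)]
blade [array([ 619.9, -219. ]), array([38.7, 22.2]), np.float64(10.2)]
blade mid [ 0.18660785 -0.33471095] 10.570266819654442 y at .569 -0.2285310853364051 y at 0.66 -0.21154977113056928
```

```bash
python3 - <<'E'
from h import *
from workcell import bot
s=bot.get_state(); print(delta(s,(.5715,-.228,.025),10.3))
E
```

```text
(array([  4.4,   5.8, 200.9]), array([ 0.0006, -0.0007, -0.0939]))
```

Emit:
{"api": "carry_out", "payload": {
  "series": [
    {"wx": 0,"wy": 0,"wz": -0.094,"dx": 4.4,"dy": 5.8,"dz": 30,"hand": 85},
    {"wx": 0,"wy": 0,"wz": -0.094,"dx": 4.4,"dy": 5.8,"dz": 75,"hand": 85},
    {"wx": 0,"wy": 0,"wz": -0.094,"dx": 4.4,"dy": 5.8,"dz": 120,"hand": 85},
    {"wx": 0,"wy": 0,"wz": -0.094,"dx": 4.4,"dy": 5.8,"dz": 160,"hand": 85},
    {"wx": 0,"wy": 0,"wz": -0.094,"dx": 4.4,"dy": 5.8,"dz": 185,"hand": 85},
    {"wx": 0,"wy": 0,"wz": -0.094,"dx": 4.4,"dy": 5.8,"dz": 197,"hand": 85},
    {"wx": 0,"wy": 0,"wz": -0.094,"dx": 4.4,"dy": 5.8,"dz": 201,"hand": 85},
    {"wx": 0,"wy": 0,"wz": -0.094,"dx": 4.4,"dy": 5.8,"dz": 201,"hand": 60},
    {"wx": 0,"wy": 0,"wz": -0.094,"dx": 4.4,"dy": 5.8,"dz": 201,"hand": 40},
    {"wx": 0,"wy": 0,"wz": -0.094,"dx": 4.4,"dy": 5.8,"dz": 201,"hand": 30},
    {"wx": 0,"wy": 0,"wz": -0.094,"dx": 4.4,"dy": 5.8,"dz": 201,"hand": 26},
    {"wx": 0,"wy": 0,"wz": -0.094,"dx": 4.4,"dy": 5.8,"dz": 201,"hand": 23},
    {"wx": 0,"wy": 0,"wz": -0.094,"dx": 4.4,"dy": 5.8,"dz": 201,"hand": 20},
    {"wx": 0,"wy": 0,"wz": -0.094,"dx": 4.4,"dy": 5.8,"dz": 201,"hand": 15},
    {"wx": 0,"wy": 0,"wz": -0.094,"dx": 4.4,"dy": 5.8,"dz": 201,"hand": 5},
    {"wx": 0,"wy": 0,"wz": -0.094,"dx": 4.4,"dy": 5.8,"dz": 201,"hand": 5}
  ]
}}

```text
clock: 5.98
ee_pos: [0.5722, -0.2273, 0.0246]
tool_rot: [0.0, 0.996, 0.09, 0.0]
ft_force: [1.0, -1.7, 2.2]
finger_gap: 0.23
```

```bash
python3 - <<'E'
from h import *
from workcell import bot
s=bot.get_state(); f=bot.grab_frame("wrist"); cv2.imwrite("pics/w2.png",f["image"][:,:,::-1]); pickle.dump((s,f),open("w2.pkl","wb"))
print(s["clock"],s["ee_pos"],s["ft_force"],s["wrist_torque"],s["finger_gap"]*85,Rq(s["tool_rot"]).as_euler('xyz',degrees=True))
E
```

```text
5.975 [ 0.57219365 -0.2273146   0.02456567] [ 0.9592851  -1.69415651  2.22183411] [-0.17948555  0.05854204 -0.00104848] 19.531312279478982 [ 1.79974561e+02 -2.12122073e-02  1.03820720e+01]
```

View pics/w2.png

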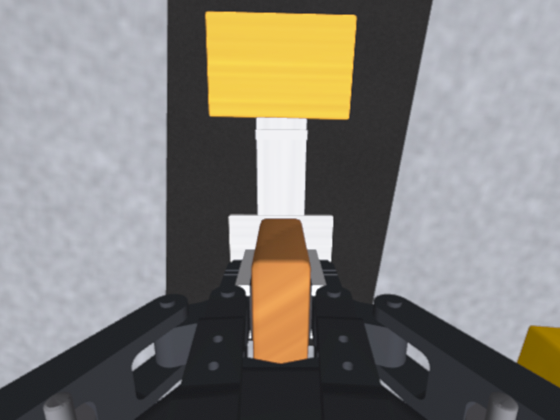

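Emit:
{"api": "carry_out", "payload": {
  "series": [
    {"wx": 0,"wy": 0,"wz": 0,"dx": 0,"dy": 0,"dz": -1,"hand": 5},
    {"wx": 0,"wy": 0,"wz": 0,"dx": 0,"dy": 0,"dz": -4,"hand": 5},
    {"wx": 0,"wy": 0,"wz": 0,"dx": 0,"dy": 0,"dz": -9,"hand": 5},
    {"wx": 0,"wy": 0,"wz": 0,"dx": 0,"dy": 0,"dz": -16,"hand": 5},
    {"wx": 0,"wy": 0,"wz": 0,"dx": 0,"dy": 0,"dz": -25,"hand": 5},
    {"wx": 0,"wy": 0,"wz": 0,"dx": 0,"dy": 0,"dz": -35,"hand": 5},
    {"wx": 0,"wy": 0,"wz": 0,"dx": 0,"dy": 0,"dz": -46,"hand": 5},
    {"wx": 0,"wy": 0,"wz": 0,"dx": 0,"dy": 0,"dz": -58,"hand": 5},
    {"wx": 0,"wy": 0,"wz": 0,"dx": 0,"dy": 0,"dz": -69,"hand": 5},
    {"wx": 0,"wy": 0,"wz": 0,"dx": 0,"dy": 0,"dz": -79,"hand": 5},
    {"wx": 0,"wy": 0,"wz": 0,"dx": 0,"dy": 0,"dz": -88,"hand": 5},
    {"wx": 0,"wy": 0,"wz": 0,"dx": 0,"dy": 0,"dz": -94,"hand": 5},
    {"wx": 0,"wy": 0,"wz": 0,"dx": 0,"dy": 0,"dz": -98,"hand": 5},
    {"wx": 0,"wy": 0,"wz": 0,"dx": 0,"dy": 0,"dz": -100,"hand": 5},
    {"wx": 0,"wy": 0,"wz": 0,"dx": 0,"dy": 0,"dz": -100,"hand": 5}
  ]
}}

```text
clock: 7.9
ee_pos: [0.572, -0.2271, 0.1241]
tool_rot: [-0.0, 0.996, 0.091, -0.0]
ft_force: [0.5, 0.7, -3.2]
finger_gap: 0.223
```

```bash
cat > look.py <<'E'
import sys
from h import *
from workcell import bot
n=sys.argv[1]
s=bot.get_state(); f=bot.grab_frame("wrist"); cv2.imwrite(f"pics/{n}.png",f["image"][:,:,::-1]); pickle.dump((s,f),open(n+".pkl","wb"))
print(s["clock"],s["ee_pos"].round(5),s["ft_force"].round(2),s["wrist_torque"].round(3),round(s["finger_gap"]*85,2),Rq(s["tool_rot"]).as_euler('xyz',degrees=True).round(3))
W=cloud(f,f["T_tool_cam"])*1000
hsv=cv2.cvtColor(f["image"],cv2.COLOR_RGB2HSV).astype(int)
m=roi(f,0,135,180,380)&(hsv[...,1]>110)&(hsv[...,0]>10)&(hsv[...,0]<35)
nn,l,st,c=cv2.connectedComponentsWithStats(cv2.erode(m.astype(np.uint8),np.ones((3,3))))
if nn>1:
    k=1+st[1:,4].argmax(); P=W[l==k]; z=np.median(P[:,2]); A=np.linalg.lstsq(np.c_[P[:,:2],np.ones(len(P))],P[:,2],rcond=None)[0]
    print("plate tool z",z,"tilt deg",np.degrees(A[:2]).round(2))
    mrect(f,np.array(f["T_tool_cam"]),l==k,z/1000,"plate in tool")
E
python3 look.py w3
```

```text
7.9 [ 0.57201 -0.2271   0.12412] [ 0.49  0.74 -3.15] [-0.041  0.117 -0.021] 18.97 [-1.7999e+02  1.2000e-02  1.0389e+01]
 ** On entry to DLASCL parameter number  4 had an illegal value
 ** On entry to DLASCL parameter number  4 had an illegal valueTraceback (most recent call last):
  File "look.py", line 12, in <module>
    k=1+st[1:,4].argmax(); P=W[l==k]; z=np.median(P[:,2]); A=np.linalg.lstsq(np.c_[P[:,:2],np.ones(len(P))],P[:,2],rcond=None)[0]
                                                             ~~~~~~~~~~~~~~~^^^^^^^^^^^^^^^^^^^^^^^^^^^^^^^^^^^^^^^^^^^^^^^^^^
    x, resids, rank, s = _umath_linalg.lstsq(a, b, rcond,
                         ~~~~~~~~~~~~~~~~~~~^^^^^^^^^^^^^
                                             signature=signature)
                                             ^^^^^^^^^^^^^^^^^^^^
    raise LinAlgError("SVD did not converge in Linear Least Squares")
numpy.linalg.LinAlgError: SVD did not converge in Linear Least Squares
```

View pics/w3.png

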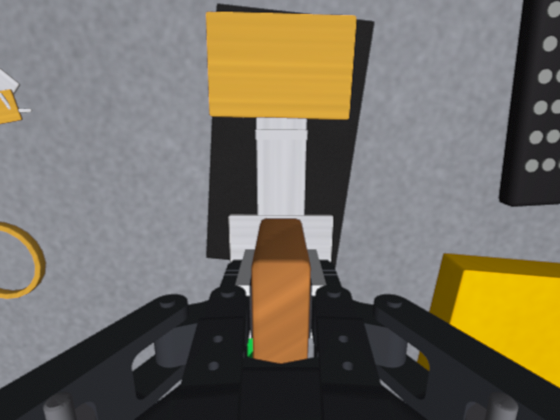

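The lift held: the plate sits at exactly the same pixels as before (rows 12–118, columns 206–356), still level. Next I'll carry it over to the nest.

```bash
sed -i 's/P=W\[l==k\];/P=W[l==k]; P=P[np.isfinite(P[:,2])];/' look.py; python3 - <<'E'
from h import *
s,f=pickle.load(open("w3.pkl","rb"))
W=cloud(f,f["T_tool_cam"])*1000
for p in [(66,280),(124,280),(160,280),(225,280),(225,245),(290,280)]: print(p,W[p].round(1))
hsv=cv2.cvtColor(f["image"],cv2.COLOR_RGB2HSV).astype(int)
m=roi(f,0,135,180,380)&(hsv[...,1]>110)&(hsv[...,0]>10)&(hsv[...,0]<35)
P=W[m];P=P[np.isfinite(P[:,2])];print(len(P))
if len(P)>50:
    A=np.linalg.lstsq(np.c_[P[:,:2],np.ones(len(P))],P[:,2],rcond=None)[0];print(np.median(P[:,2]),np.degrees(A[:2]),P.min(0),P.max(0))
mrect(f,f["T_tool_cam"],m,.014,"plate z14")
g=f["image"].astype(int).sum(2)
b=roi(f,135,210,250,315)&(g>420); mrect(f,f["T_tool_cam"],b,.019,"blade z19")
E
```

```text
(66, 280) [89.4 -0.9 13.9]
(124, 280) [66.2 -0.9 17.9]
(160, 280) [50.2 -0.9 18.8]
(225, 280) [23.9 -0.8  3.5]
(225, 245) [ 19.8 -17.5  16. ]
(290, 280) [ 13.8  -0.8 -34.3]
15304
13.490518802202075 [8.21555404 4.088737  ] [ 67.95654785 -53.41744143  10.77517154] [139.81310145  51.95783713 124.18375838]
plate z14 [array([88.9, -0.8]), array([40.5, 60.2]), np.float64(1.2)]
blade z19 [array([44.1, -0.4]), array([22.6, 34.5]), np.float64(90.0)]
```

Emit:
{"api": "carry_out", "payload": {
  "series": [
    {"wx": 0,"wy": 0,"wz": 0,"dx": 0,"dy": -3,"dz": 0,"hand": 5},
    {"wx": 0,"wy": 0,"wz": -0.003,"dx": 0,"dy": -9,"dz": 0,"hand": 5},
    {"wx": 0,"wy": 0,"wz": -0.008,"dx": -1,"dy": -19,"dz": 0,"hand": 5},
    {"wx": 0,"wy": 0,"wz": -0.014,"dx": -2,"dy": -33,"dz": 0,"hand": 5},
    {"wx": 0,"wy": 0,"wz": -0.021,"dx": -3,"dy": -51,"dz": 0,"hand": 5},
    {"wx": 0,"wy": 0,"wz": -0.029,"dx": -4,"dy": -73,"dz": 0,"hand": 5},
    {"wx": 0,"wy": 0,"wz": -0.037,"dx": -5,"dy": -99,"dz": 0,"hand": 5},
    {"wx": 0,"wy": 0,"wz": -0.046,"dx": -6,"dy": -127,"dz": 0,"hand": 5},
    {"wx": 0,"wy": 0,"wz": -0.056,"dx": -8,"dy": -157,"dz": 0,"hand": 5},
    {"wx": 0,"wy": 0,"wz": -0.066,"dx": -10,"dy": -187,"dz": 0,"hand": 5},
    {"wx": 0,"wy": 0,"wz": -0.076,"dx": -12,"dy": -217,"dz": 0,"hand": 5},
    {"wx": 0,"wy": 0,"wz": -0.086,"dx": -14,"dy": -247,"dz": 0,"hand": 5},
    {"wx": 0,"wy": 0,"wz": -0.096,"dx": -15,"dy": -276,"dz": 0,"hand": 5},
    {"wx": 0,"wy": 0,"wz": -0.105,"dx": -16,"dy": -303,"dz": 0,"hand": 5},
    {"wx": 0,"wy": 0,"wz": -0.113,"dx": -17,"dy": -328,"dz": 0,"hand": 5},
    {"wx": 0,"wy": 0,"wz": -0.12,"dx": -18,"dy": -350,"dz": 0,"hand": 5},
    {"wx": 0,"wy": 0,"wz": -0.126,"dx": -19,"dy": -368,"dz": 0,"hand": 5},
    {"wx": 0,"wy": 0,"wz": -0.13,"dx": -19,"dy": -383,"dz": 0,"hand": 5},
    {"wx": 0,"wy": 0,"wz": -0.132,"dx": -19,"dy": -393,"dz": 0,"hand": 5},
    {"wx": 0,"wy": 0,"wz": -0.133,"dx": -19,"dy": -398,"dz": 0,"hand": 5}
  ]
}}

```text
clock: 10.45
ee_pos: [0.4815, 0.1613, 0.1242]
tool_rot: [0.0, 0.988, 0.157, -0.0]
ft_force: [0.5, -0.3, -2.3]
finger_gap: 0.225
```

Emit:
{"api": "carry_out", "payload": {
  "series": [
    {"wx": 0,"wy": 0,"wz": 0,"dx": 0,"dy": -2,"dz": 0,"hand": 5},
    {"wx": 0,"wy": 0,"wz": 0,"dx": 0,"dy": -2,"dz": 0,"hand": 5}
  ]
}}

```text
clock: 10.7
ee_pos: [0.4811, 0.1625, 0.1242]
tool_rot: [0.0, 0.988, 0.156, -0.0]
ft_force: [0.4, 0.4, -2.4]
finger_gap: 0.226
```

```bash
python3 look.py w4; python3 - <<'E'
from workcell import bot
for t in ("jig_rails","jig","plate","lifter"): print(t,[(d["p"],d["centre"]) for d in bot.pinpoint("wrist",t)])
E
```

```text
10.7 [0.48111 0.16253 0.12424] [ 0.43  0.39 -2.43] [-0.041  0.099  0.007] 19.24 [1.79988e+02 5.00000e-03 1.79830e+01]
plate tool z 13.424484441678347 tilt deg [0.04 0.01]
plate in tool [array([89.1, -1. ]), array([39.1, 58.5]), np.float64(1.2)]
jig_rails []
jig []
plate [(0.97, [67.1, 281.6])]
lifter [(0.68, [256.8, 275.9])]
```

View pics/w4.png

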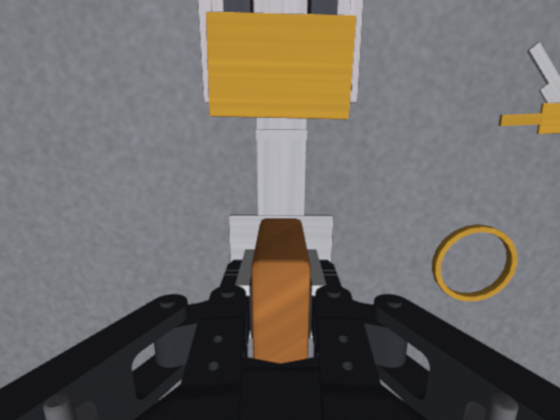

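```bash
python3 - <<'E'
from h import *
s,f=pickle.load(open("w4.pkl","rb")); T=toolcam(s,f)
g=cv2.cvtColor(f["image"],cv2.COLOR_RGB2GRAY).astype(int)
print(g[40,190:215].tolist()); print(g[40,345:370].tolist()); print(g[90,345:370].tolist()); print(g[85:115,204].tolist(), g[85:115,355].tolist())
crop=f["image"][0:130,180:380,::-1]; cv2.imwrite("pics/w4c.png",cv2.resize(crop,None,fx=4,fy=4,interpolation=cv2.INTER_CUBIC))
# left/right edges
L=[];Rr=[]
for r in range(3,98,3):
    row=g[r]; d=np.diff(row)
    L.append((190+np.argmax(d[190:212]),r)); Rr.append((348+np.argmin(d[348:372]),r))
print(L,Rr)
E
```

```text
[127, 129, 129, 128, 129, 129, 128, 128, 127, 127, 145, 180, 187, 186, 184, 174, 156, 148, 144, 144, 144, 144, 143, 144, 144]
[145, 144, 145, 145, 145, 145, 145, 145, 150, 164, 182, 186, 186, 185, 184, 169, 136, 125, 124, 123, 123, 123, 125, 126, 128]
[149, 148, 147, 149, 150, 143, 139, 171, 186, 186, 185, 182, 169, 139, 128, 128, 127, 126, 126, 126, 125, 125, 124, 124, 125]
[175, 174, 173, 173, 174, 179, 180, 180, 180, 178, 173, 167, 162, 157, 150, 140, 140, 131, 128, 128, 128, 128, 127, 127, 126, 124, 123, 123, 122, 122] [185, 186, 186, 185, 185, 185, 184, 184, 184, 183, 183, 181, 182, 182, 181, 175, 157, 123, 118, 124, 124, 123, 123, 123, 123, 124, 125, 127, 128, 128]
[(np.int64(198), 3), (np.int64(198), 6), (np.int64(198), 9), (np.int64(198), 12), (np.int64(198), 15), (np.int64(199), 18), (np.int64(199), 21), (np.int64(199), 24), (np.int64(199), 27), (np.int64(199), 30), (np.int64(199), 33), (np.int64(200), 36), (np.int64(200), 39), (np.int64(200), 42), (np.int64(200), 45), (np.int64(200), 48), (np.int64(201), 51), (np.int64(201), 54), (np.int64(201), 57), (np.int64(201), 60), (n
[... 219 characters left out ...]
03), 93), (np.int64(203), 96)] [(np.int64(362), 3), (np.int64(362), 6), (np.int64(361), 9), (np.int64(361), 12), (np.int64(361), 15), (np.int64(361), 18), (np.int64(361), 21), (np.int64(361), 24), (np.int64(360), 27), (np.int64(360), 30), (np.int64(360), 33), (np.int64(360), 36), (np.int64(360), 39), (np.int64(360), 42), (np.int64(359), 45), (np.int64(359), 48), (np.int64(359), 51), (np.int64(359), 54), (np.int64(359), 57), (np.int64(358), 60), (np.int64(358), 63), (np.int64(358), 66), (np.int64(358), 69), (np.int64(358), 72), (np.int64(358), 75), (np.int64(357), 78), (np.int64(357), 81), (np.int64(357), 84), (np.int64(357), 87), (np.int64(357), 90), (np.int64(357), 93), (np.int64(356), 96)]
```

View pics/w4c.png

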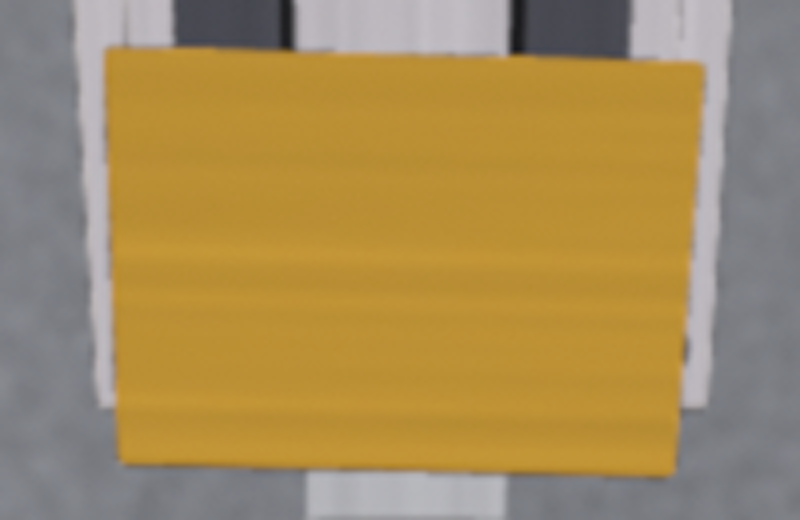

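```bash
python3 - <<'E'
from h import *
s,f=pickle.load(open("w4.pkl","rb")); Tc=f["T_tool_cam"]; zt=s["ee_pos"][2]-.010
rows=np.arange(3,98,6)
l=np.polyfit([3,18,36,51,66,84],[198,199,200,201,202,203],1)
r=np.polyfit([3,9,27,45,60,78,96],[362,361.5,360.5,359.5,358.5,357.5,356.5],1)
PL=rays(f,Tc,np.c_[np.polyval(l,rows)+.5,rows],zt)[:,:2]*1000; PR=rays(f,Tc,np.c_[np.polyval(r,rows)+.5,rows],zt)[:,:2]*1000
for P in (PL,PR): k=np.polyfit(P[:,0],P[:,1],1); print(np.degrees(np.arctan(k[0])), np.polyval(k,[100,200]))
print(rays(f,Tc,[(204,101.5),(355,101.5)],zt)*1000)
t=np.degrees
# predicted jig in tool frame from top estimate
Rt=Rq(s["tool_rot"]); print(Rt.inv().apply(np.array([.6427,.2155,.01])-s["ee_pos"])*1000)
E
```

```text
-0.20828529558109554 [-54.78607565 -55.14960367]
-0.12181710169404418 [53.83769437 53.6250831 ]
[[ 80.06497291 -55.16170621 114.23784994]
 [ 80.15704448  52.71240225 114.23784994]]
[170.06552304  -0.52091402 114.2225643 ]
```

```bash
python3 - <<'E'
from h import *
o=np.array([.6427,.2155]);a=np.radians(18.1);X=np.array([np.cos(a),np.sin(a)]);Y=np.array([-X[1],X[0]])
for n in("top","scene"):
    f=pickle.load(open(n+"0.pkl","rb")); W=cloud(f); q=np.stack([(W[...,:2]-o)@X,(W[...,:2]-o)@Y,W[...,2]],-1)*1000
    m=(abs(q[...,0])<110)&(abs(q[...,1])<28)&(q[...,2]>66)&(q[...,2]<85); p=q[m]; print(n,m.sum(),np.percentile(p[:,0],[1,5,50,95,99]).round(1),np.percentile(p[:,1],[2,98]).round(1),np.median(p[:,2]))
    m=(abs(q[...,0])<110)&(abs(q[...,1])>19)&(abs(q[...,1])<30)&(q[...,2]>44)&(q[...,2]<60); p=q[m]; print(" rails",m.sum(),np.percentile(p[:,0],[1,5,50,95,99]).round(1))
    d=[]
    for x in range(-50,90,5):
        m=(abs(q[...,0]-x)<2.5)&(abs(q[...,1])<10); d.append((x,round(float(np.nanmedian(q[m][:,2])),1)) if m.any() else x)
    print(d)
E
```

```text
top 276 [-19.1 -15.2  19.3  45.1  48.8] [-26.   24.5] 73.56172906854208
 rails 94 [-59.3 -59.  -35.8  11.6  26.4]
[(-50, 18.8), (-45, 17.2), (-40, 19.5), (-35, 19.2), (-30, 17.6), (-25, 19.4), (-20, 21.4), (-15, 64.5), (-10, 69.5), (-5, 72.8), (0, 66.4), (5, 65.8), (10, 68.6), (15, 75.0), (20, 74.7), (25, 76.3), (30, 73.6), (35, 76.6), (40, 75.2), (45, 73.6), (50, 73.8), 55, 60, 65, (70, 11.6), (75, 10.0), (80, 12.1), (85, 13.3)]
scene 565 [-15.2 -10.8  26.9  49.4  50.8] [-25.2  26.3] 72.3343448270013
 rails 189 [-57.4 -55.8 -34.8  50.1  50.9]
[(-50, 17.8), (-45, 17.2), (-40, 18.4), -35, -30, -25, -20, (-15, 68.3), (-10, 70.3), (-5, 69.6), (0, 66.5), (5, 64.6), (10, 71.6), (15, 73.7), (20, 73.3), (25, 73.7), (30, 73.5), (35, 73.6), (40, 72.8), (45, 73.2), (50, 42.3), (55, 8.8), (60, 9.3), (65, 8.9), (70, 9.6), (75, 9.5), (80, 9.5), (85, 9.6)]
```

Emit:
{"api": "carry_out", "payload": {
  "series": [
    {"wx": 0,"wy": 0,"wz": 0,"dx": 0,"dy": 0,"dz": 1,"hand": 5},
    {"wx": 0,"wy": 0,"wz": 0,"dx": 0,"dy": 0,"dz": 4,"hand": 5},
    {"wx": 0,"wy": 0,"wz": 0,"dx": 0,"dy": 0,"dz": 9,"hand": 5},
    {"wx": 0,"wy": 0,"wz": 0,"dx": 0,"dy": 0,"dz": 16,"hand": 5},
    {"wx": 0,"wy": 0,"wz": 0,"dx": 0,"dy": 0,"dz": 23,"hand": 5},
    {"wx": 0,"wy": 0,"wz": 0,"dx": 0,"dy": 0,"dz": 30,"hand": 5},
    {"wx": 0,"wy": 0,"wz": 0,"dx": 0,"dy": 0,"dz": 37,"hand": 5},
    {"wx": 0,"wy": 0,"wz": 0,"dx": 0,"dy": 0,"dz": 43,"hand": 5},
    {"wx": 0,"wy": 0,"wz": 0,"dx": 0,"dy": 0,"dz": 47,"hand": 5},
    {"wx": 0,"wy": 0,"wz": 0,"dx": 0,"dy": 0,"dz": 49,"hand": 5},
    {"wx": 0,"wy": 0,"wz": -0.003,"dx": 0,"dy": 0.3,"dz": 50,"hand": 5},
    {"wx": 0,"wy": 0,"wz": -0.003,"dx": 0,"dy": 0.3,"dz": 50,"hand": 5},
    {"wx": 0,"wy": 0,"wz": -0.003,"dx": 0,"dy": 0.3,"dz": 50,"hand": 5}
  ]
}}

```text
clock: 12.58
ee_pos: [0.4812, 0.1626, 0.0745]
tool_rot: [-0.0, 0.987, 0.158, 0.0]
ft_force: [0.1, -0.2, -3.3]
finger_gap: 0.234
```

```bash
python3 look.py w5; python3 - <<'E'
from workcell import bot
import cv2
for n in ["scene"]:
    f=bot.grab_frame(n); cv2.imwrite("pics/s5.png",cv2.resize(f["image"][220:350,250:400,::-1],None,fx=5,fy=4.6))
E
```

```text
12.575 [0.48121 0.16258 0.07453] [ 0.12 -0.19 -3.3 ] [-0.029  0.072  0.037] 19.89 [-1.800e+02 -2.200e-02  1.818e+01]
plate tool z 13.435890658378636 tilt deg [0.04 0.02]
plate in tool [array([89.1, -1. ]), array([39.2, 58.5]), np.float64(1.0)]
```

View pics/s5.png

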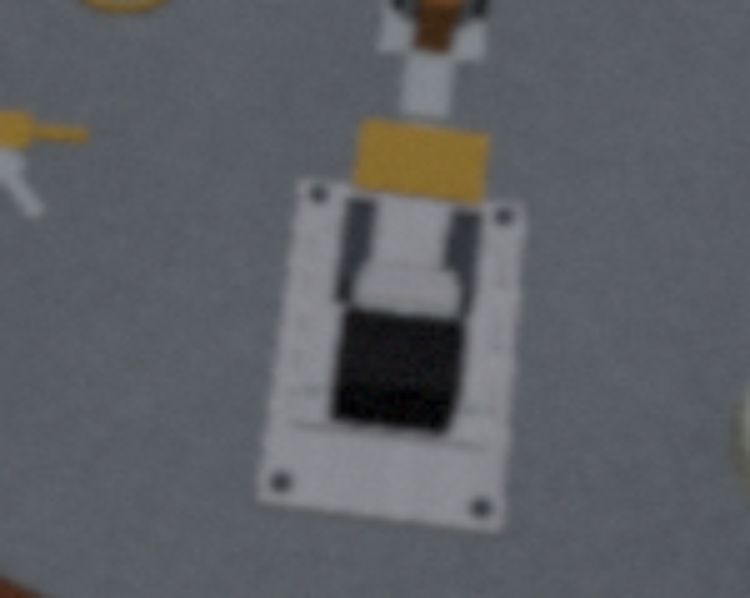

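View pics/w5.png

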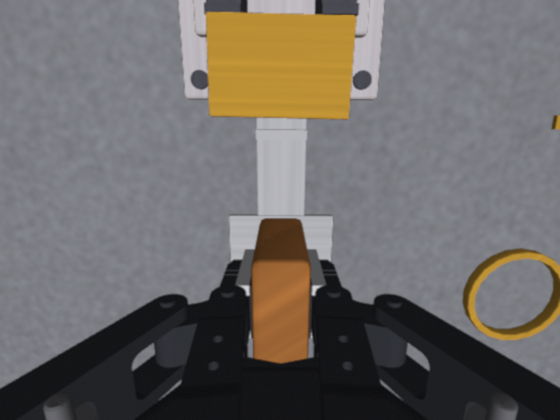

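Wrist view: the plate is at rows 12–118, level, and squarely centred between the base edges (columns 187–378). In the scene crop the roller sits ahead of the plate at about (280,410). Depth puts its near face about 43 mm past the plate edge, so I'll advance slowly and then feel for it.

Emit:
{"api": "carry_out", "payload": {
  "series": [
    {"wx": 0,"wy": 0,"wz": 0,"dx": 0.5,"dy": 0,"dz": 0,"hand": 5},
    {"wx": 0,"wy": 0,"wz": 0,"dx": 2,"dy": 0,"dz": 0,"hand": 5},
    {"wx": 0,"wy": 0,"wz": 0,"dx": 4.5,"dy": 0,"dz": 0,"hand": 5},
    {"wx": 0,"wy": 0,"wz": 0,"dx": 8,"dy": 0,"dz": 0,"hand": 5},
    {"wx": 0,"wy": 0,"wz": 0,"dx": 12,"dy": 0,"dz": 0,"hand": 5},
    {"wx": 0,"wy": 0,"wz": 0,"dx": 16,"dy": 0,"dz": 0,"hand": 5},
    {"wx": 0,"wy": 0,"wz": 0,"dx": 20,"dy": 0,"dz": 0,"hand": 5},
    {"wx": 0,"wy": 0,"wz": 0,"dx": 24,"dy": 0,"dz": 0,"hand": 5},
    {"wx": 0,"wy": 0,"wz": 0,"dx": 28,"dy": 0,"dz": 0,"hand": 5},
    {"wx": 0,"wy": 0,"wz": 0,"dx": 31,"dy": 0,"dz": 0,"hand": 5},
    {"wx": 0,"wy": 0,"wz": 0,"dx": 33.5,"dy": 0,"dz": 0,"hand": 5},
    {"wx": 0,"wy": 0,"wz": 0,"dx": 35.5,"dy": 0,"dz": 0,"hand": 5},
    {"wx": 0,"wy": 0,"wz": 0,"dx": 37,"dy": 0,"dz": 0,"hand": 5},
    {"wx": 0,"wy": 0,"wz": 0,"dx": 38,"dy": 0,"dz": 0,"hand": 5},
    {"wx": 0,"wy": 0,"wz": 0,"dx": 38,"dy": 0,"dz": 0,"hand": 5}
  ]
}}

```text
clock: 14.55
ee_pos: [0.5172, 0.1744, 0.0743]
tool_rot: [0.0, 0.987, 0.158, -0.0]
ft_force: [-1.2, -0.8, -3.7]
finger_gap: 0.23
```

```bash
python3 look.py w6; python3 - <<'E'
from h import *
from workcell import bot
for n in ["scene"]:
    f=bot.grab_frame(n); cv2.imwrite("pics/s6.png",cv2.resize(f["image"][220:350,250:400,::-1],None,fx=5,fy=4.6))
for _ in range(4): s=bot.get_state(); print(s["ft_force"]@[.95,.312,0])
E
```

```text
14.55 [0.51719 0.17439 0.07427] [-1.19 -0.76 -3.66] [0.007 0.105 0.074] 19.55 [-1.8000e+02  5.0000e-03  1.8179e+01]
plate tool z 13.436896290329209 tilt deg [ 0.07 -0.02]
plate in tool [array([89. , -0.9]), array([38.8, 58.6]), np.float64(1.1)]
-0.43818028068124937
-0.43818028068124937
-0.43818028068124937
-0.43818028068124937
```

View pics/w6.png

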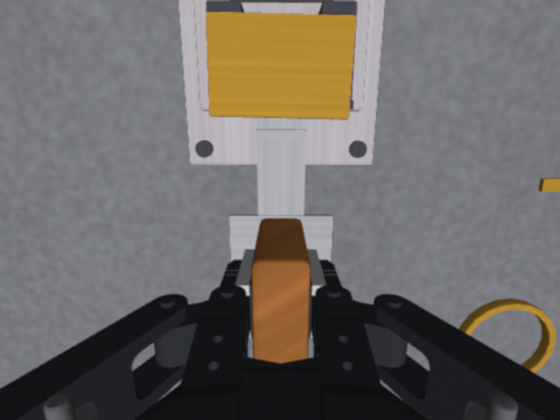

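View pics/s6.png

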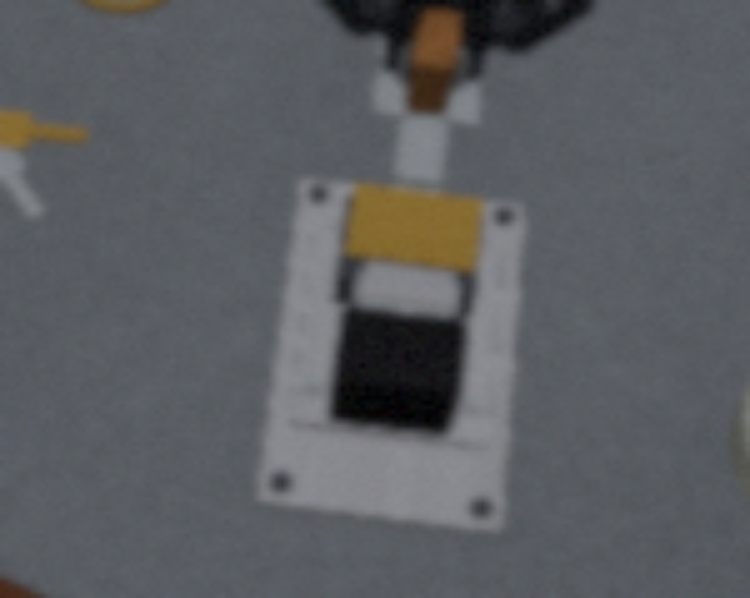

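```bash
cat > feel.py <<'E'
import sys
from h import *
from workcell import bot
F=[];X=[]
for i in range(int(sys.argv[1])):
    f=bot.grab_frame("wrist"); s=bot.get_state(); F.append(s["ft_force"]); X.append(s["ee_pos"])
F=np.array(F); u=np.array([.9501,.312,0]); X=np.mean(X,0)
along=(X[:2]-[.48121,.16258])@u[:2]*1000
hsv=cv2.cvtColor(f["image"],cv2.COLOR_RGB2HSV).astype(int); m=roi(f,0,135,180,380)&(hsv[...,1]>110)&(hsv[...,0]>10)&(hsv[...,0]<35)
print("t",s["clock"],"adv",along.round(2),"z",X[2].round(4),"Fx",(F@u).mean().round(2),"+-",((F@u).std()/len(F)**.5).round(2),"Fz",F[:,2].mean().round(2))
mrect(f,f["T_tool_cam"],m,.0135,"plate")
cols=np.nonzero(m[:,300])[0]; print("plate rows at col 300:",cols.min(),cols.max())
cv2.imwrite("pics/feel_%d.png"%(s["clock"]*1000),f["image"][:,:,::-1])
E
python3 feel.py 8
```

```text
t 15.05 adv 37.83 z 0.0743 Fx -0.06 +- 0.17 Fz -3.07
plate [array([89.2, -0.9]), array([39.8, 59.5]), np.float64(1.1)]
plate rows at col 300: 14 117
```

Emit:
{"api": "carry_out", "payload": {
  "series": [
    {"wx": 0,"wy": 0,"wz": 0,"dx": 0.5,"dy": 0,"dz": 0,"hand": 5},
    {"wx": 0,"wy": 0,"wz": 0,"dx": 1.5,"dy": 0,"dz": 0,"hand": 5},
    {"wx": 0,"wy": 0,"wz": 0,"dx": 3,"dy": 0,"dz": 0,"hand": 5},
    {"wx": 0,"wy": 0,"wz": 0,"dx": 4.5,"dy": 0,"dz": 0,"hand": 5},
    {"wx": 0,"wy": 0,"wz": 0,"dx": 5.5,"dy": 0,"dz": 0,"hand": 5},
    {"wx": 0,"wy": 0,"wz": 0,"dx": 6,"dy": 0,"dz": 0,"hand": 5}
  ]
}}

```text
clock: 15.8
ee_pos: [0.5229, 0.1763, 0.0742]
tool_rot: [-0.0, 0.987, 0.158, -0.0]
ft_force: [-0.3, 0.5, -3.0]
finger_gap: 0.225
```

```bash
python3 feel.py 8
```

```text
t 16.2 adv 43.88 z 0.0743 Fx -0.07 +- 0.25 Fz -2.88
plate [array([86.9, -0.6]), array([59.5, 39.4]), np.float64(90.0)]
plate rows at col 300: 20 122
```

Emit:
{"api": "carry_out", "payload": {
  "series": [
    {"wx": 0,"wy": 0,"wz": 0,"dx": 1,"dy": 0,"dz": 0,"hand": 5},
    {"wx": 0,"wy": 0,"wz": 0,"dx": 2,"dy": 0,"dz": 0,"hand": 5},
    {"wx": 0,"wy": 0,"wz": 0,"dx": 3,"dy": 0,"dz": 0,"hand": 5},
    {"wx": 0,"wy": 0,"wz": 0,"dx": 4,"dy": 0,"dz": 0,"hand": 5},
    {"wx": 0,"wy": 0,"wz": 0,"dx": 4,"dy": 0,"dz": 0,"hand": 5}
  ]
}}

```text
clock: 16.82
ee_pos: [0.5263, 0.1774, 0.0739]
tool_rot: [0.0, 0.987, 0.158, -0.001]
ft_force: [-2.5, -0.7, -3.3]
finger_gap: 0.226
```

```bash
python3 feel.py 10
```

```text
t 17.325 adv 47.64 z 0.0741 Fx -2.48 +- 0.21 Fz -3.23
plate [array([84. , -0.5]), array([59.3, 39.5]), np.float64(90.0)]
plate rows at col 300: 27 129
```

The push-in is about 0.5–0.9 mm, from 2.5 N and a 0.9 mm plate shift. I'll advance 5.5 mm more, aiming for about 6.2 mm.

Emit:
{"api": "carry_out", "payload": {
  "series": [
    {"wx": 0,"wy": 0,"wz": 0,"dx": 0.8,"dy": 0,"dz": 0,"hand": 5},
    {"wx": 0,"wy": 0,"wz": 0,"dx": 1.6,"dy": 0,"dz": 0,"hand": 5},
    {"wx": 0,"wy": 0,"wz": 0,"dx": 2.4,"dy": 0,"dz": 0,"hand": 5},
    {"wx": 0,"wy": 0,"wz": 0,"dx": 3.2,"dy": 0,"dz": 0,"hand": 5},
    {"wx": 0,"wy": 0,"wz": 0,"dx": 4,"dy": 0,"dz": 0,"hand": 5},
    {"wx": 0,"wy": 0,"wz": 0,"dx": 4.5,"dy": 0,"dz": 0,"hand": 5},
    {"wx": 0,"wy": 0,"wz": 0,"dx": 4.5,"dy": 0,"dz": 0,"hand": 5},
    {"wx": 0,"wy": 0,"wz": 0,"dx": 4.5,"dy": 0,"dz": 0,"hand": 5}
  ]
}}

```text
clock: 18.32
ee_pos: [0.5301, 0.1786, 0.0735]
tool_rot: [0.0, 0.987, 0.158, -0.001]
ft_force: [-6.8, -1.4, -3.1]
finger_gap: 0.226
```

```bash
python3 feel.py 12
```

```text
t 18.925 adv 51.44 z 0.0735 Fx -6.13 +- 0.13 Fz -3.91
plate [array([83.8, -0.5]), array([59.3, 39.9]), np.float64(90.0)]
plate rows at col 300: 28 129
```

Emit:
{"api": "carry_out", "payload": {
  "series": [
    {"wx": 0,"wy": 0,"wz": 0,"dx": 0.8,"dy": 0,"dz": -0.2,"hand": 5},
    {"wx": 0,"wy": 0,"wz": 0,"dx": 1.6,"dy": 0,"dz": -0.4,"hand": 5},
    {"wx": 0,"wy": 0,"wz": 0,"dx": 2.3,"dy": 0,"dz": -0.5,"hand": 5},
    {"wx": 0,"wy": 0,"wz": 0,"dx": 2.3,"dy": 0,"dz": -0.5,"hand": 5},
    {"wx": 0,"wy": 0,"wz": 0,"dx": 2.3,"dy": 0,"dz": -0.5,"hand": 5}
  ]
}}

```text
clock: 19.55
ee_pos: [0.5317, 0.1792, 0.0735]
tool_rot: [0.0, 0.987, 0.158, -0.002]
ft_force: [-7.8, -3.2, -5.2]
finger_gap: 0.229
```

```bash
python3 feel.py 12
```

```text
t 20.15 adv 53.11 z 0.0735 Fx -7.69 +- 0.14 Fz -4.39
plate [array([83.6, -0.5]), array([59.3, 39.6]), np.float64(90.0)]
plate rows at col 300: 28 129
```

Push-in is about 5.6–5.9 mm (7.7 N), inside the 5–7.5 window. Now I'll lower it.

Emit:
{"api": "carry_out", "payload": {
  "series": [
    {"wx": 0,"wy": 0,"wz": 0,"dx": 0.2,"dy": 0,"dz": 1,"hand": 5},
    {"wx": 0,"wy": 0,"wz": 0,"dx": 0.2,"dy": 0,"dz": 2,"hand": 5},
    {"wx": 0,"wy": 0,"wz": 0,"dx": 0.2,"dy": 0,"dz": 3,"hand": 5},
    {"wx": 0,"wy": 0,"wz": 0,"dx": 0.2,"dy": 0,"dz": 4,"hand": 5},
    {"wx": 0,"wy": 0,"wz": 0,"dx": 0.2,"dy": 0,"dz": 5,"hand": 5},
    {"wx": 0,"wy": 0,"wz": 0,"dx": 0.2,"dy": 0,"dz": 6,"hand": 5},
    {"wx": 0,"wy": 0,"wz": 0,"dx": 0.2,"dy": 0,"dz": 7,"hand": 5},
    {"wx": 0,"wy": 0,"wz": 0,"dx": 0.2,"dy": 0,"dz": 8,"hand": 5},
    {"wx": 0,"wy": 0,"wz": 0,"dx": 0.2,"dy": 0,"dz": 8,"hand": 5}
  ]
}}

```text
clock: 21.28
ee_pos: [0.5323, 0.1792, 0.0677]
tool_rot: [0.0, 0.987, 0.158, -0.001]
ft_force: [-11.8, -3.9, 3.5]
finger_gap: 0.228
```

```bash
sed -i 's/print("t"/np.save("last.npy",cloud(f,toolcam(s,f))); print("t"/' feel.py; python3 feel.py 4; python3 look.py w7; ls -t pics|head -1
```

```text
t 21.475 adv 53.75 z 0.0676 Fx -12.68 +- 0.18 Fz 3.93
plate [array([83.4, -0.7]), array([60.3, 40. ]), np.float64(90.0)]
plate rows at col 300: 31 129
21.475 [0.5323  0.17923 0.06762] [-11.98  -4.01   3.94] [-0.638  1.761 -0.043] 19.46 [1.79986e+02 1.48000e-01 1.81730e+01]
plate tool z 12.247348368979976 tilt deg [-0.15  0.01]
plate in tool [array([83.3, -0.7]), array([58.9, 38.9]), np.float64(89.9)]
w7.png
```

View pics/w7.png

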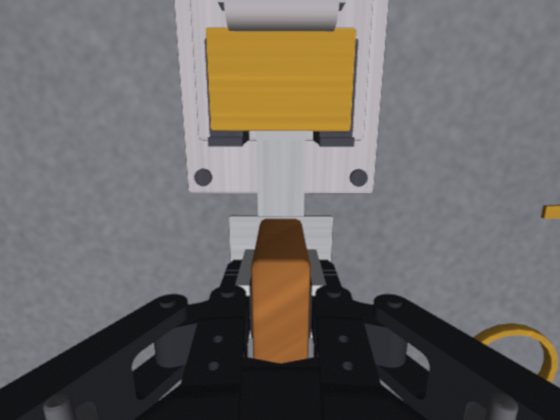

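```bash
ls pics; python3 - <<'E'
from h import *
o=np.array([.48121,.16258]);u=np.array([.9501,.312]);v=np.array([-.312,.9501])
for n in ("w6","w7"):
    s,f=pickle.load(open(n+".pkl","rb")); W=cloud(f,toolcam(s,f))
    q=np.stack([(W[...,:2]-o)@u,(W[...,:2]-o)@v,W[...,2]],-1)*1000
    m=(abs(q[...,1]-.5)<18)&(q[...,2]>57)&(q[...,0]>139)&(q[...,0]<185); p=q[m]
    print(n,m.sum())
    for x in range(140,186,3):
        k=abs(p[:,0]-x)<1.5
        if k.any(): print(x,np.median(p[k,2]).round(1),end=" | ")
    print()
    k=(p[:,2]>60)&(p[:,2]<71)
    if k.sum()>20: print("axis x est",np.median(p[k,0]+np.sqrt(np.maximum(100-(p[k,2]-61)**2,0))))
    for (r,c) in [(137,228),(137,333),(144,228),(133,228),(10,280),(20,280)]: print((r,c),q[r,c].round(1),end=";")
    print()
E
```

```text
feel_15050.png
feel_16200.png
feel_17325.png
feel_18925.png
feel_20150.png
feel_21475.png
s5.png
s6.png
sc.png
scene0.png
tc.png
top0.png
w1.png
w1b.png
w2.png
w3.png
w4.png
w4c.png
w5.png
w6.png
w7.png
wrist0.png
w6 2227
140 60.9 | 143 60.8 | 146 60.7 | 149 61.9 | 152 61.0 | 
axis x est 153.2770262514784
(137, 228) [95.9 31.3  9.6];(137, 333) [ 96.1 -30.   11.4];(144, 228) [91.9 31.5  9.4];(133, 228) [98.3 31.  11.1];(10, 280) [159.8   0.9  17.3];(20, 280) [144.3   0.8  60.2];
w7 3130
140 57.0 | 143 57.0 | 146 57.1 | 152 57.2 | 155 64.7 | 158 68.5 | 161 70.3 | 
axis x est 164.62256886837645
(137, 228) [114.5  23.4  52.8];(137, 333) [114.6 -22.4  53.7];(144, 228) [111.6  23.4  54. ];(133, 228) [116.1  23.6  51. ];(10, 280) [159.2   0.7  69.3];(20, 280) [156.4   0.7  67.9];
```

Axis depth puts the roller about 4 mm in, so it isn't over-pushed. The plate's underside is at about 50.4 mm, on the rails, with its near edge ahead of the lips. The extra force is friction of the shoulder against the plate, so I'll ease the lifter back and let the roller bring the plate to the lips before lowering clear.

Emit:
{"api": "carry_out", "payload": {
  "series": [
    {"wx": 0,"wy": 0,"wz": 0,"dx": -0.8,"dy": 0,"dz": 0,"hand": 5},
    {"wx": 0,"wy": 0,"wz": 0,"dx": -1.6,"dy": 0,"dz": 0,"hand": 5},
    {"wx": 0,"wy": 0,"wz": 0,"dx": -2.4,"dy": 0,"dz": 0,"hand": 5},
    {"wx": 0,"wy": 0,"wz": 0,"dx": -3.2,"dy": 0,"dz": 0,"hand": 5},
    {"wx": 0,"wy": 0,"wz": 0,"dx": -4,"dy": 0,"dz": 0,"hand": 5},
    {"wx": 0,"wy": 0,"wz": 0,"dx": -4.5,"dy": 0,"dz": 0,"hand": 5},
    {"wx": 0,"wy": 0,"wz": 0,"dx": -4.5,"dy": 0,"dz": 0,"hand": 5}
  ]
}}

```text
clock: 22.4
ee_pos: [0.5293, 0.1784, 0.0668]
tool_rot: [-0.0, 0.987, 0.158, 0.0]
ft_force: [0.0, -0.4, -1.9]
finger_gap: 0.229
```

```bash
python3 feel.py 4; python3 look.py w8
```

```text
t 22.6 adv 50.53 z 0.0668 Fx 0.1 +- 0.24 Fz -1.84
plate [array([84. , -0.6]), array([40.3, 60.5]), np.float64(0.1)]
plate rows at col 300: 29 129
22.6 [0.52916 0.17835 0.06678] [-0.25  0.52 -2.64] [-0.045  0.008 -0.007] 19.15 [-1.79998e+02 -1.40000e-02  1.81820e+01]
plate tool z 11.588895653278254 tilt deg [-0.02  0.  ]
plate in tool [array([83.8, -0.6]), array([38.7, 58.9]), np.float64(0.4)]
```

View pics/w8.png

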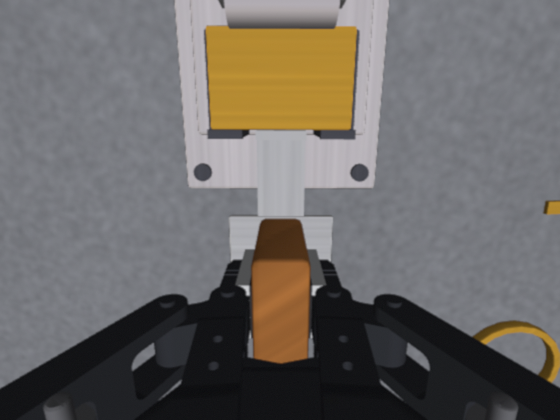

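Forces are back to zero. The plate is flat at 50.2 mm with its near edge on the lips, at rows 28–129 and the lips at row 133. Next I'll lower the lifter clear and draw it out.

Emit:
{"api": "carry_out", "payload": {
  "series": [
    {"wx": 0,"wy": 0,"wz": 0,"dx": -1,"dy": 0,"dz": 1,"hand": 5},
    {"wx": 0,"wy": 0,"wz": 0,"dx": -1.5,"dy": 0,"dz": 3,"hand": 5},
    {"wx": 0,"wy": 0,"wz": 0,"dx": -1.5,"dy": 0,"dz": 6,"hand": 5},
    {"wx": 0,"wy": 0,"wz": 0,"dx": -2,"dy": 0,"dz": 9,"hand": 5},
    {"wx": 0,"wy": 0,"wz": 0,"dx": -3,"dy": 0,"dz": 10,"hand": 5},
    {"wx": 0,"wy": 0,"wz": 0,"dx": -6,"dy": 0,"dz": 10,"hand": 5},
    {"wx": 0,"wy": 0,"wz": 0,"dx": -11,"dy": 0,"dz": 10,"hand": 5},
    {"wx": 0,"wy": 0,"wz": 0,"dx": -18,"dy": 0,"dz": 10,"hand": 5},
    {"wx": 0,"wy": 0,"wz": 0,"dx": -27,"dy": 0,"dz": 10,"hand": 5},
    {"wx": 0,"wy": 0,"wz": 0,"dx": -37,"dy": 0,"dz": 10,"hand": 5},
    {"wx": 0,"wy": 0,"wz": 0,"dx": -47,"dy": 0,"dz": 10,"hand": 5},
    {"wx": 0,"wy": 0,"wz": 0,"dx": -56,"dy": 0,"dz": 10,"hand": 5},
    {"wx": 0,"wy": 0,"wz": 0,"dx": -63,"dy": 0,"dz": 10,"hand": 5},
    {"wx": 0,"wy": 0,"wz": 0,"dx": -68,"dy": 0,"dz": 10,"hand": 5},
    {"wx": 0,"wy": 0,"wz": 0,"dx": -70,"dy": 0,"dz": 10,"hand": 5},
    {"wx": 0,"wy": 0,"wz": 0,"dx": -70,"dy": 0,"dz": 10,"hand": 5}
  ]
}}

```text
clock: 24.65
ee_pos: [0.4626, 0.1564, 0.0568]
tool_rot: [-0.0, 0.987, 0.158, 0.0]
ft_force: [0.3, 0.4, -1.5]
finger_gap: 0.224
```

```bash
python3 look.py w9; python3 - <<'E'
from h import *
from workcell import bot
f=bot.grab_frame("scene"); cv2.imwrite("pics/s9.png",cv2.resize(f["image"][220:350,250:400,::-1],None,fx=5,fy=4.6))
s,f=pickle.load(open("w9.pkl","rb")); W=cloud(f,toolcam(s,f)); 
o=np.array([.48121,.16258]);u=np.array([.9501,.312]);v=np.array([-.312,.9501])
q=np.stack([(W[...,:2]-o)@u,(W[...,:2]-o)@v,W[...,2]],-1)*1000
hsv=cv2.cvtColor(f["image"],cv2.COLOR_RGB2HSV).astype(int); m=(hsv[...,1]>110)&(hsv[...,0]>10)&(hsv[...,0]<35)&(abs(q[...,1])<40)&(q[...,0]>90)
p=q[m]; print(m.sum(), p.min(0) if m.any() else 0, p.max(0) if m.any() else 0, np.median(p,0))
E
```

```text
24.65 [0.46261 0.15645 0.05684] [ 0.34  0.36 -1.54] [-0.     0.031 -0.025] 19.07 [ 1.8000e+02 -1.3000e-02  1.8176e+01]
0 0 0 [nan nan nan]
  return _methods._mean(a, axis=axis, dtype=dtype,
  ret = um.true_divide(
```

View pics/w9.png

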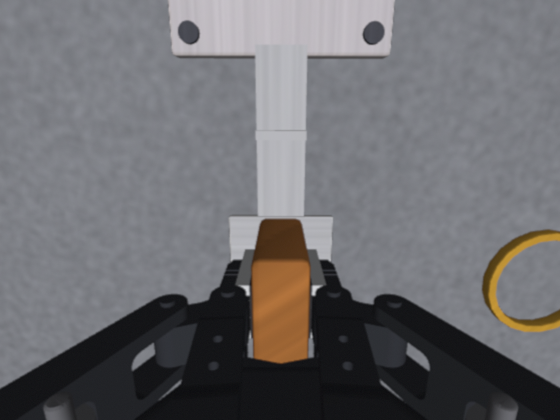

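View pics/s9.png

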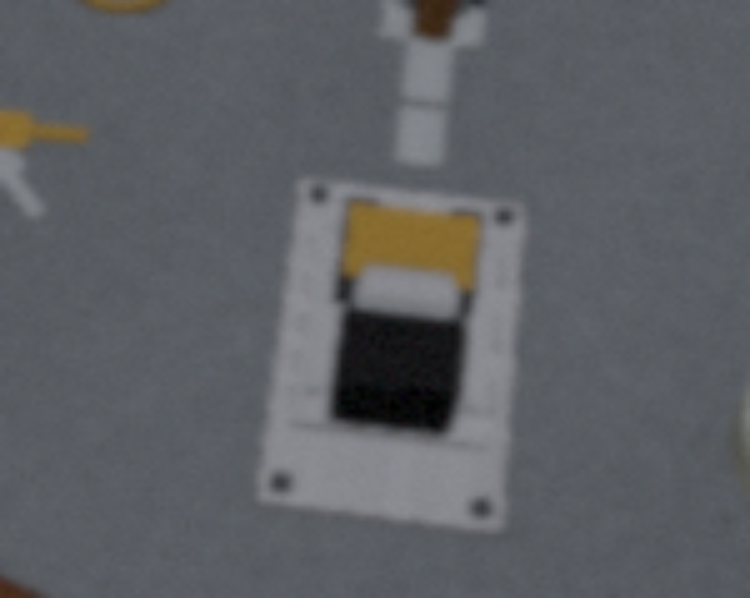

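The plate is seated flat behind the lips under the roller. Now I'll carry the lifter back to its place on the mat.

Emit:
{"api": "carry_out", "payload": {
  "series": [
    {"wx": 0,"wy": 0,"wz": 0,"dx": -1,"dy": 0,"dz": -6,"hand": 5},
    {"wx": 0,"wy": 0,"wz": 0,"dx": -2,"dy": 0,"dz": -20,"hand": 5},
    {"wx": 0,"wy": 0,"wz": 0,"dx": -3,"dy": 3,"dz": -38,"hand": 5},
    {"wx": 0,"wy": 0,"wz": 0.005,"dx": -4,"dy": 10,"dz": -54,"hand": 5},
    {"wx": 0,"wy": 0,"wz": 0.012,"dx": -5,"dy": 24,"dz": -64,"hand": 5},
    {"wx": 0,"wy": 0,"wz": 0.02,"dx": -6,"dy": 44,"dz": -68,"hand": 5},
    {"wx": 0,"wy": 0,"wz": 0.03,"dx": -7,"dy": 70,"dz": -68,"hand": 5},
    {"wx": 0,"wy": 0,"wz": 0.041,"dx": -8,"dy": 102,"dz": -68,"hand": 5},
    {"wx": 0,"wy": 0,"wz": 0.053,"dx": -9,"dy": 138,"dz": -68,"hand": 5},
    {"wx": 0,"wy": 0,"wz": 0.066,"dx": -10,"dy": 176,"dz": -68,"hand": 5},
    {"wx": 0,"wy": 0,"wz": 0.079,"dx": -11,"dy": 214,"dz": -68,"hand": 5},
    {"wx": 0,"wy": 0,"wz": 0.092,"dx": -12,"dy": 252,"dz": -68,"hand": 5},
    {"wx": 0,"wy": 0,"wz": 0.104,"dx": -13,"dy": 288,"dz": -68,"hand": 5},
    {"wx": 0,"wy": 0,"wz": 0.115,"dx": -14,"dy": 320,"dz": -68,"hand": 5},
    {"wx": 0,"wy": 0,"wz": 0.124,"dx": -15,"dy": 348,"dz": -68,"hand": 5},
    {"wx": 0,"wy": 0,"wz": 0.13,"dx": -15.6,"dy": 371,"dz": -68,"hand": 5},
    {"wx": 0,"wy": 0,"wz": 0.134,"dx": -15.6,"dy": 387,"dz": -68,"hand": 5},
    {"wx": 0,"wy": 0,"wz": 0.136,"dx": -15.6,"dy": 396,"dz": -68,"hand": 5},
    {"wx": 0,"wy": 0,"wz": 0.136,"dx": -15.6,"dy": 398.8,"dz": -68,"hand": 5},
    {"wx": 0,"wy": 0,"wz": 0.136,"dx": -15.6,"dy": 398.8,"dz": -68,"hand": 5}
  ]
}}

```text
clock: 27.25
ee_pos: [0.5722, -0.2268, 0.1248]
tool_rot: [-0.0, 0.996, 0.091, -0.0]
ft_force: [0.7, -0.4, -1.6]
finger_gap: 0.23
```

```bash
python3 look.py w10; python3 - <<'E'
from h import *
from workcell import bot
s=bot.get_state(); print(delta(s,(.5720,-.2273,.0246),10.35))
E
```

```text
27.25 [ 0.5722  -0.22683  0.1248 ] [ 0.74 -0.37 -1.61] [ 0.007  0.054 -0.   ] 19.51 [-1.79983e+02  1.00000e-03  1.04220e+01]
(array([ -0.3,   0.6, 100.2]), array([-0.0003,  0.    ,  0.0014]))
```

View pics/w10.png

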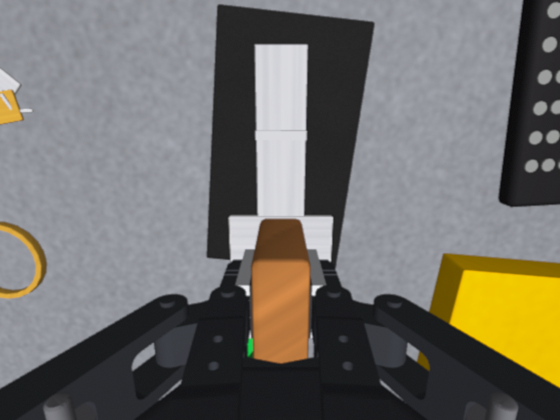

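The lifter is above the mat in the same place as at the first lift, blade at columns 256–307. I'll set it down.

Emit:
{"api": "carry_out", "payload": {
  "series": [
    {"wx": 0,"wy": 0,"wz": 0,"dx": 0,"dy": 0.5,"dz": 4,"hand": 5},
    {"wx": 0,"wy": 0,"wz": 0,"dx": 0,"dy": 0.5,"dz": 15,"hand": 5},
    {"wx": 0,"wy": 0,"wz": 0,"dx": 0,"dy": 0.5,"dz": 32,"hand": 5},
    {"wx": 0,"wy": 0,"wz": 0,"dx": 0,"dy": 0.5,"dz": 52,"hand": 5},
    {"wx": 0,"wy": 0,"wz": 0,"dx": 0,"dy": 0.5,"dz": 70,"hand": 5},
    {"wx": 0,"wy": 0,"wz": 0,"dx": 0,"dy": 0.5,"dz": 84,"hand": 5},
    {"wx": 0,"wy": 0,"wz": 0,"dx": 0,"dy": 0.5,"dz": 92,"hand": 5},
    {"wx": 0,"wy": 0,"wz": 0,"dx": 0,"dy": 0.5,"dz": 96,"hand": 5},
    {"wx": 0,"wy": 0,"wz": 0,"dx": 0,"dy": 0.5,"dz": 98,"hand": 5},
    {"wx": 0,"wy": 0,"wz": 0,"dx": 0,"dy": 0.5,"dz": 99,"hand": 5},
    {"wx": 0,"wy": 0,"wz": 0,"dx": 0,"dy": 0.5,"dz": 99.8,"hand": 5},
    {"wx": 0,"wy": 0,"wz": 0,"dx": 0,"dy": 0.5,"dz": 100.2,"hand": 5},
    {"wx": 0,"wy": 0,"wz": 0,"dx": 0,"dy": 0.5,"dz": 100.2,"hand": 5}
  ]
}}

```text
clock: 28.92
ee_pos: [0.5725, -0.2279, 0.0252]
tool_rot: [0.0, 0.996, 0.091, 0.0]
ft_force: [-1.2, -0.2, 0.1]
finger_gap: 0.223
```

```bash
python3 look.py w11
```

```text
28.925 [ 0.57249 -0.22794  0.02524] [-1.25 -0.18  0.11] [0.029 0.025 0.022] 18.97 [ 1.7997e+02 -4.3000e-02  1.0387e+01]
```

Emit:
{"api": "carry_out", "payload": {
  "series": [
    {"wx": 0,"wy": 0,"wz": 0,"dx": 0,"dy": 0,"dz": 0.5,"hand": 5},
    {"wx": 0,"wy": 0,"wz": 0,"dx": 0,"dy": 0,"dz": 0.5,"hand": 5},
    {"wx": 0,"wy": 0,"wz": 0,"dx": 0,"dy": 0,"dz": 0.5,"hand": 22},
    {"wx": 0,"wy": 0,"wz": 0,"dx": 0,"dy": 0,"dz": 0.5,"hand": 26},
    {"wx": 0,"wy": 0,"wz": 0,"dx": 0,"dy": 0,"dz": 0.5,"hand": 35},
    {"wx": 0,"wy": 0,"wz": 0,"dx": 0,"dy": 0,"dz": 0,"hand": 55},
    {"wx": 0,"wy": 0,"wz": 0,"dx": 0,"dy": 0,"dz": 0,"hand": 80},
    {"wx": 0,"wy": 0,"wz": 0,"dx": 0,"dy": 0,"dz": 0,"hand": 80},
    {"wx": 0,"wy": 0,"wz": 0,"dx": 0,"dy": 0,"dz": 0,"hand": 80},
    {"wx": 0,"wy": 0,"wz": 0,"dx": 0,"dy": 0,"dz": -8,"hand": 80},
    {"wx": 0,"wy": 0,"wz": 0,"dx": 0,"dy": 0,"dz": -25,"hand": 80},
    {"wx": 0,"wy": 0,"wz": 0,"dx": 0,"dy": 0,"dz": -50,"hand": 80},
    {"wx": 0,"wy": 0,"wz": 0,"dx": 0,"dy": 0,"dz": -85,"hand": 80},
    {"wx": 0,"wy": 0,"wz": 0,"dx": 0,"dy": 0,"dz": -125,"hand": 80},
    {"wx": 0,"wy": 0,"wz": 0,"dx": 0,"dy": 0,"dz": -160,"hand": 80},
    {"wx": 0,"wy": 0,"wz": 0,"dx": 0,"dy": 0,"dz": -190,"hand": 80},
    {"wx": 0,"wy": 0,"wz": 0,"dx": 0,"dy": 0,"dz": -200,"hand": 80},
    {"wx": 0,"wy": 0,"wz": 0,"dx": 0,"dy": 0,"dz": -200,"hand": 80}
  ]
}}

```text
clock: 31.22
ee_pos: [0.5725, -0.2279, 0.2255]
tool_rot: [0.0, 0.996, 0.091, 0.001]
ft_force: [0.2, -0.6, -0.4]
finger_gap: 0.934
```

```bash
python3 - <<'E'
from h import *
from workcell import bot
s=bot.get_state(); f=bot.grab_frame("wrist"); cv2.imwrite("pics/w12.png",f["image"][:,:,::-1]); print(s["clock"],s["ee_pos"],s["ft_force"],s["finger_gap"])
W=cloud(f,toolcam(s,f)); h=roi(f,120,240,230,340)&(W[...,2]>.05);P=W[h]; r=cv2.minAreaRect((P[:,:2]*1000).astype(np.float32)); print("handle",r,np.median(P[:,2]))
f=bot.grab_frame("scene"); cv2.imwrite("pics/s12.png",f["image"][:,:,::-1]); 
W=cloud(f); hs=cv2.cvtColor(f["image"],cv2.COLOR_RGB2HSV).astype(int); m=roi(f,240,290,300,370)&(hs[...,1]>110)&(hs[...,0]>10)&(hs[...,0]<35); print(m.sum(),np.nanmedian(W[m],0),np.nanstd(W[m],0))
cv2.imwrite("pics/s12c.png",cv2.resize(f["image"][230:350,280:400,::-1],None,fx=5,fy=5,interpolation=cv2.INTER_CUBIC))
E
```

```text
31.225 [ 0.57246237 -0.22790016  0.22551992] [ 0.19648364 -0.567143   -0.42729563] 0.9343812541451469
handle ((571.5779418945312, -227.7706298828125), (50.16398620605469, 19.960554122924805), 10.771342277526855) 0.05884403545832778
316 [0.60740015 0.20448821 0.05441464] [0.01076273 0.01683711 0.0018965 ]
```

View pics/w12.png

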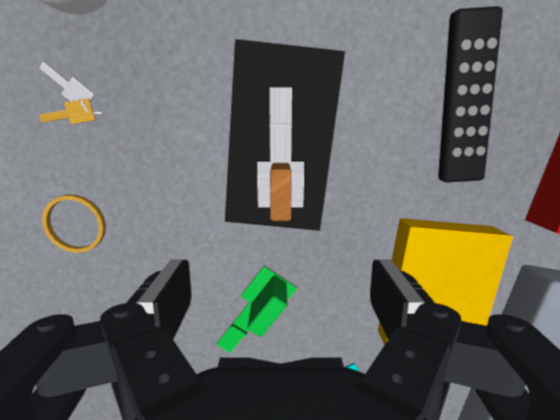

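View pics/s12.png

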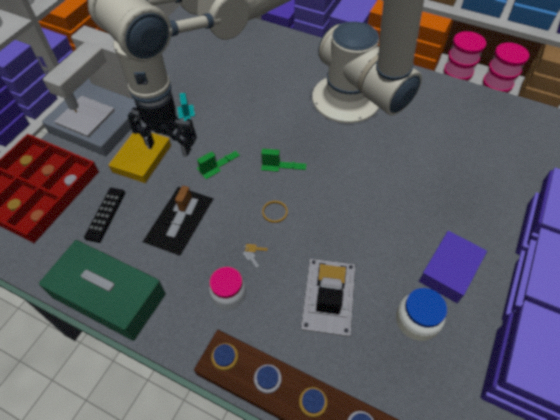

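View pics/s12c.png

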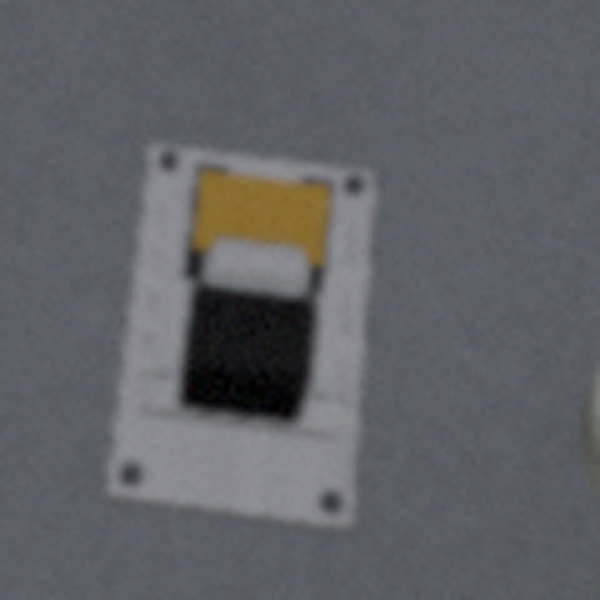

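The lifter stands on the mat with its handle at (192,281) in the wrist view, level and back at its start position. The plate is at (272,332) in the scene view, flat behind the lips, and the bystanders haven't moved.

```bash
python3 -c "
from workcell import bot
print(bot.close_job())"
```

```text
the job is handed in; nothing more can be done
None
```

The plate is seated flat on the rails behind the two front lips. The lifter is back on the mat, released, and the job was handed in at about 31 s.

- **Carrying and pressing:** I took the steel lifter by its wooden handle and carried the plate level; its measured tilt stayed under 0.1°. I pressed it against the roller to about 5.6–5.9 mm push-in (7.7 N), then lowered it onto the rails.
- **Disagreements while seating:**
  - The forward force rose to about 12.7 N while lowering. Depth still showed the roller only about 4 mm in, so I put the extra down to the lifter's shoulder rubbing on the plate. I eased the lifter back until the force was gone, then lowered it clear and drew it out.
  - The carriage sat about 34 mm behind the middle of the base, outside ±16 mm if the nest's origin were there. I took the origin to be off-centre and went by feel.
- **Last checks:**
  - **Plate:** its underside measured about 50.2 mm after I eased the lifter back, with its near edge at the lips. A coarser final reading from the scene camera agreed.
  - **Lifter:** its handle is within about 0.3 mm and 0.5° of where it started, and the gripper is clear.
  - **Other objects:** by eye, nothing else on the counter had moved.

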